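# Reload the fondue burner and throw out the spent fuel tins

## Robot

A 6-joint arm with a two-finger parallel gripper is mounted at the origin on the work surface. World frame = base frame: x ahead of the robot, y to its left, z up, the work surface at z = 0. Lengths are in m, angles in rad, forces in N, time in s.
With the tool pointing down it reaches from about 0.35 to 0.975 m from the base axis. Payload 4.9 kg.
Tool frame: the origin (TCP) lies midway between the tips of the shut fingers; the grasp point (between the pads) lies 19 mm behind it; x points along the fingers, z is the direction in which the jaws open and shut, and the axes are right-handed (so a half turn about x gives the same grasp; the last joint's range is limited). The gripper opens to 85 mm and grips with 20 to 120 N. Pads are 22 mm wide; open, the fingers measure 114 mm over their backs; the gripper's body (76 mm by 85 mm) begins 54 mm behind the grasp point. The pads swing forward as they close: fully open they stand 13 mm farther back than shut.
Start: joints at [1.23, 0.053, 1.613, -0, 1.476, -0.119], TCP at [0.137, 0.61, 0.231] pointing down, gripper open.
Joint ranges: [-3.01, 3.01], [-1.01, 2.22], [0.06, 2.58], [-1.02, 4.17], [0.09, 2.62], [-3.14, 3.14]. Speed limits (rad/s): [2.57, 2.57, 3.14, 3.14, 3.14, 3.14].

## Interface

Orientations are given as a unit quaternion [w, x, y, z].
In Python, from plant import state, cams, workorder, nets gives the robot as it stands.
- The arm moves only by the tool play_rows, never from a script. Its argument "motion" is a list of rows, each a list of 3 entries, a list of its own where there are three numbers: the closure, from -1 (fully open) to 1 (shut), then the shift along the world's x, y, z in m, then the turn about the world's z in rad. A call has 1 to 5 rows; each row is the pose to reach, as a shift and turn from the pose commanded when the call began; what a row does not reach only later rows make up. A row lasts 1/10 s, in which the tool goes at most 50 mm and 8.59 degrees, less where a joint would pass 70% of its speed; a pose out of reach is approached as far as the arm can. A call with a gripper value outside its range is refused whole. The fingers move at their own pace and stop on an object; the grip force is fixed at half the most. Time passes only in rows, so rows that repeat a pose let the fingers close. It gives the time, the measured TCP pose, the force and the opening at its end, in the units of the state.
- state(): the state, without advancing time (a new reading comes with each control period).
- cams.grab_frame(name): name is "scene" or "top" or "wrist"; returns (picture, depth): 420x560x3 uint8, red, green, blue; 420x560 float32, m along the optical axis (not along the pixel's ray), 0 where there is no reading.
- cams.camera_info(name): a dict with "K" (3x3 intrinsics, pixels), "rvec" (rotation vector, rad) and "tvec" (3), from world to camera coordinates, as OpenCV has them. Camera axes: x right, y down, z forward; pixel columns grow to the right and rows downward; lengths in m; the calibration is good to about 2 mm. A picture is of the moment at which its call begins: read the wrist's pose just before it. camera_info takes no time and is no camera call; for the wrist camera it gives the pose at the moment of the call.
- workorder.job_done(): hands the job in, once; it reports no verdict.
Trained networks look in the newest picture that a camera, given by its name, has taken for a name from the list of things; names that differ only in an ending like _2 or _b are one class to them, and where a whole thing is asked for, a point or a joint stands for the part that bears it (a point fixed in the world has none). Each returns a list of dicts, best first, with "score" (0 to 1); they miss things now and then, are a little off and sometimes report something else, mostly with a low value. They report only what shows in the picture. A call takes as long as a camera call. They do not tell look-alikes from the thing itself.
- nets.recognise(camera, target): "at" ([x, y, z] in m, in world coordinates, good to about 4 mm: the middle of the surface that is visible of it).
- nets.landmark_of(camera, target): "at" ([x, y, z] in m, in world coordinates, good to about 4 mm: a listed point, or the origin of a listed thing).
The state is a dict: "time": time; "joint_pos": joint angles; "joint_vel": joint speeds; "joint_efforts": joint torques, N m; "tool_pos": TCP position; "tool_rot": TCP orientation; "contact_force": force on the tool from outside, world axes, zero at the start; "ft_torque": the same for the moment, N m; "gripper_width": opening from 0.0 (shut) to 1.0 (fully open).
Only numpy, scipy, OpenCV 4.12 (cv2) and the standard library are available. Lean on these libraries where they do the work, as an engineer would, in place of code of your own. Each camera call takes 0.05 s, during which the arm holds its last target.

## Task

Reload the fondue burner: its damper shuts itself unless the rubber-capped hold button beside the knob is clicked in, and you cannot see whether it is, so feel the button, click it in only if it is out, then turn the knob clockwise to its stop and let go so that the damper stays open. Put every good fuel tin (white band) from the serving board into the open trough, and every spent one (red band and red lid) into the grey side bin. When the good tins are all in and the trough has been left for a moment, click the button once more so that the damper swings shut over them; leave the amber jar standing where it is.

Things in the scene. Friction and masses are not known exactly. Their poses are not given: they have to be found in the camera images.
- burner: steel fondue burner, a box 116 mm (its x) by 332 mm (its y) by 56 mm tall, fixed to the shelf. Origin on the damper knob's axis, on the underside; the box runs from y = -107 to +225 mm and x = -58 to +58 mm. Trough for tins on its +y part, knob at the origin, hold button at y = -75 mm.
- trough (a point): centre of the trough's flat floor, 8 mm above the shelf, axes as the burner's. The trough is 100 mm (x) by 170 mm (y) inside and 48 mm deep, open above, and takes up to three tins side by side along y. With the damper shut its copper plate lies 52 to 55 mm above this floor and bars the way.
- damper (a joint): angle of the damper (rad): 0 shut, copper plate along the burner's +y over the trough; grows clockwise seen from above to the stop at 1.45, plate along the burner's +x, trough clear. A spring (0.03 N m shut, 0.10 open) swings it shut within 2 s unless the hold button is in: then a ratchet with 0.14 rad steps lets it turn clockwise only and holds it.
- knob_grip (a point): the damper's black knob: a bar 56 mm long (along this point's x), 14 mm wide (y), from 19 mm below this point to 12 mm above it; the point lies on the turning axis, 89 mm above the shelf. Below the bar is a round foot 44 mm across. It turns with the damper: at joint value 0 the bar lies along the burner's x.
- hold_button (a point): centre of the top of the hold button's black rubber cap at rest, 84 mm above the shelf (a fixed point: it does not follow the cap). The cap is 32 mm in diameter, stands 24 mm above its collar, is pressed straight down, and always springs back to this height (0.4 to 0.8 N), so it hides the push-push plunger below. Shut fingers make a good pusher.
- hold_collar (a point): centre of the brass collar round the button, 60 mm above the shelf. A gentle push on the cap meets the plunger (4 N or more) after 2 mm if the button is OUT, after 12 mm if IN; it may start either way. A click is a full press to the firm stop at 17 mm (needs 7 N; use 10 to 15 N) and release: each click changes OUT to IN or IN to OUT.
- bin: grey open reject bin, 160 mm (its x) by 120 mm (y) by 45 mm tall, 4 mm walls and floor, fixed; origin under its centre.
- bin_in (a point): centre of the bin's inner floor, axes as the bin's; 152 by 112 mm inside, room for three tins side by side along x.
- board: pale oak serving board 280 mm (its x) by 200 mm (y) by 12 mm thick, fixed; origin under its centre. The tins start standing on it.
- jar: amber glass jar with black lid, 40 mm in diameter and 60 mm tall, standing between bin and burner on the robot's side; not part of the job, stays where it is. Origin under its centre.
- good1: good fuel tin: an upright aluminium can, 44 mm in diameter and 40 mm tall, 80 g; origin at the centre of its underside, z along its axis towards the lid. White band round it and a brass-coloured disc on the lid. May be absent.
- good2: good fuel tin: an upright aluminium can, 44 mm in diameter and 40 mm tall, 80 g; origin at the centre of its underside, z along its axis towards the lid. White band round it and a brass-coloured disc on the lid. May be absent.
- good3: good fuel tin: an upright aluminium can, 44 mm in diameter and 40 mm tall, 80 g; origin at the centre of its underside, z along its axis towards the lid. White band round it and a brass-coloured disc on the lid. May be absent.
- spent1: spent fuel tin: an upright aluminium can, 44 mm in diameter and 40 mm tall, 80 g; origin at the centre of its underside, z along its axis towards the lid. Red band round it and a red disc on the lid. May be absent.
- spent2: spent fuel tin: an upright aluminium can, 44 mm in diameter and 40 mm tall, 80 g; origin at the centre of its underside, z along its axis towards the lid. Red band round it and a red disc on the lid. May be absent.
- spent3: spent fuel tin: an upright aluminium can, 44 mm in diameter and 40 mm tall, 80 g; origin at the centre of its underside, z along its axis towards the lid. Red band round it and a red disc on the lid. May be absent.
Not all that is in view belongs to the job. Leave any purple or turquoise look-alike of the spent3 alone.

How it is judged:
On the way, in this order (a step that is already met when the one before it is completed fails the run):
1. the damper stands open (beyond 1.15 rad) by itself for 1 s, the fingers touching nothing (value of joint damper above 1.15 rad and contact force between the fingers and anything else below 0.3 N), for 1 s.
2. with the damper still open (beyond 1.15 rad), every good tin lies in the trough and the fingers touch nothing, for 0.4 s (all of step 1 and x of good1 in the frame of trough between -0.05 and 0.05 m and y of good1 in the frame of trough between -0.085 and 0.085 m and z of good1 in the frame of trough between -0.006 and 0.035 m and x of good2 in the frame of trough between -0.05 and 0.05 m and y of good2 in the frame of trough between -0.085 and 0.085 m and z of good2 in the frame of trough between -0.006 and 0.035 m and x of good3 in the frame of trough between -0.05 and 0.05 m and y of good3 in the frame of trough between -0.085 and 0.085 m and z of good3 in the frame of trough between -0.006 and 0.035 m), for 0.4 s.
At the end, for the whole second after the job is handed in: The damper has shut (below 0.1 rad), every good tin lies inside the trough below its rim, every spent tin lies inside the bin, and all tins are at rest. Which way up the tins lie does not matter (x of good1 in the frame of trough between -0.05 and 0.05 m and y of good1 in the frame of trough between -0.085 and 0.085 m and z of good1 in the frame of trough between -0.006 and 0.035 m and x of good2 in the frame of trough between -0.05 and 0.05 m and y of good2 in the frame of trough between -0.085 and 0.085 m and z of good2 in the frame of trough between -0.006 and 0.035 m and x of good3 in the frame of trough between -0.05 and 0.05 m and y of good3 in the frame of trough between -0.085 and 0.085 m and z of good3 in the frame of trough between -0.006 and 0.035 m and x of spent1 in the frame of bin_in between -0.076 and 0.076 m and y of spent1 in the frame of bin_in between -0.056 and 0.056 m and z of spent1 in the frame of bin_in between -0.006 and 0.045 m and x of spent2 in the frame of bin_in between -0.076 and 0.076 m and y of spent2 in the frame of bin_in between -0.056 and 0.056 m and z of spent2 in the frame of bin_in between -0.006 and 0.045 m and x of spent3 in the frame of bin_in between -0.076 and 0.076 m and y of spent3 in the frame of bin_in between -0.056 and 0.056 m and z of spent3 in the frame of bin_in between -0.006 and 0.045 m and value of joint damper below 0.1 rad and linear speed of each of good1, good2, good3, spent1, spent2, spent3 below 0.03 m/s); the robot touches nothing.
It fails at once if the amber jar is knocked over or moved more than 40 mm (distance of jar from where it was at the start of the episode above 0.04 m or angle between jar's own z axis and vertical above 0.6 rad).
Of good1, good2, good3 only 2 to 3 are there at a start; the rules pass over those that are not, and their reading is None.
Of spent1, spent2, spent3 only 2 to 3 are there at a start; the rules pass over those that are not, and their reading is None.
At some moment in a run one of good1, good2, good3, spent1, spent2, spent3 may be knocked a few centimetres aside while the robot is not near it.
Once in a run the grip may slacken for a moment while it holds something.
It also fails if it takes over 210 s, if anything falls off the work surface, if the arm or the gripper's body presses on something with over 40 N, if the wrist force passes 120 N, or if a joint passes its speed limit or range.

## Working session

There is one attempt and no reset: what is moved stays moved. The work goes in short steps, Python scripts to look and compute and a tool call to move; the robot and the scene stay as the last step left them, time stands still between calls to the robot, and variables do not carry over. Pictures are saved under pics/ and viewed, and the job is handed in when it is done.

Besides the shell and the picture viewer there is one more tool, called after "Request:" as a command line: name --argument value ..., lists and objects as JSON in quotes. play_rows: Moves the arm, as the interface text tells. Its arguments: {"type":"object","properties":{"motion":{"type":"array","items":{"type":"array"}}},"required":["motion"]}

```bash
ls -la; mkdir -p pics; python3 - <<'E'
from plant import state,cams,workorder,nets
import cv2
s=state(); print(s)
for n in ["scene","top","wrist"]:
    p,d=cams.grab_frame(n); cv2.imwrite(f"pics/{n}0.png",p[:,:,::-1])
    i=cams.camera_info(n); print(n,i)
E
```

```text
total 12
drwxr-xr-x  3 agent agent 4096 Dec  7 05:46 .
drwxr-xr-x 23 root  root  4096 Dec  7 05:46 ..
drwxr-xr-x  2 agent agent 4096 Dec  7 05:46 pics
{'time': 0.0, 'joint_pos': array([ 1.23003880e+00,  5.34080527e-02,  1.61428511e+00,  3.58289188e-05,
        1.47600323e+00, -1.18987012e-01]), 'joint_vel': array([ 0.00142855,  0.00010815,  0.00054399,  0.00089575,  0.00121576,
       -0.00074959]), 'joint_efforts': array([-1.41753120e-03, -3.93665850e+01, -3.70178461e+01, -3.49766096e-04,
        7.07642699e-03,  1.63692300e-07]), 'tool_pos': array([0.13724662, 0.60910966, 0.2300366 ]), 'tool_rot': array([ 0.55162021, -0.44198054,  0.55289738,  0.44121744]), 'contact_force': array([-0.2957804 , -0.23580633, -0.89271339]), 'ft_torque': array([0.01911842, 0.06074872, 0.03554267]), 'gripper_width': 0.998533118696768}
scene {'K': array([[391.3291912 ,   0.        , 276.81803694],
       [  0.        , 391.3291912 , 217.62287831],
       [  0.        ,   0.        ,   1.        ]]), 'rvec': array([ 2.50347121,  0.75435823, -0.22393099]), 'tvec': array([-0.39622521, -0.18754737,  1.07259198])}
top {'K': array([[491.33858207,   0.        , 270.4136488 ],
       [  0.        , 491.33858207, 208.16838976],
       [  0.        ,   0.        ,   1.        ]]), 'rvec': array([ 2.14615576, -2.11389206,  0.20989922]), 'tvec': array([-0.01549802,  0.48554904,  1.24611017])}
wrist {'K': array([[358.33692382,   0.        , 281.56990093],
       [  0.        , 358.33692382, 210.22409015],
       [  0.        ,   0.        ,   1.        ]]), 'rvec': array([-2.27970325, -1.82291782, -0.24624023]), 'tvec': array([-0.62471446, -0.03578693,  0.3788917 ])}
```

View pics/scene0.png

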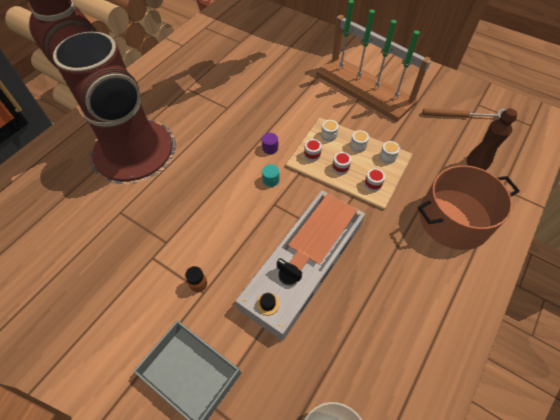

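View pics/top0.png

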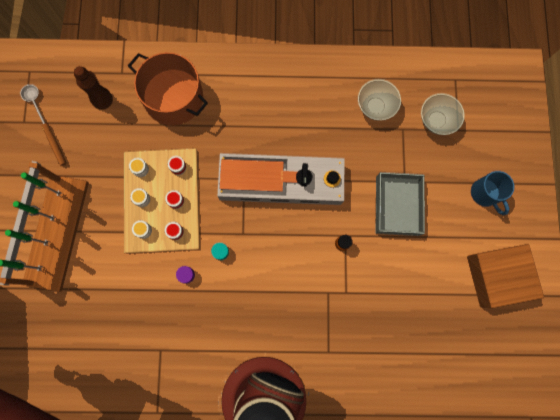

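View pics/wrist0.png

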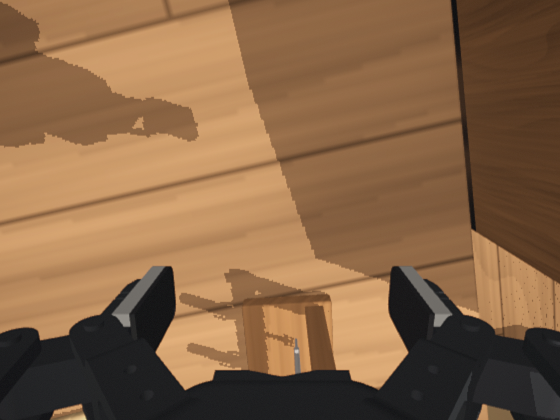

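The scene picture shows six tins on the board: brass lids at (330,128), (360,140), (390,152) and red lids at (313,147), (342,160), (375,178). The look-alikes are purple (270,143) and turquoise (271,175), beside the board. The burner runs diagonally with its knob at (289,270) and button at (268,301). The jar is at (196,278) and the bin at (187,372).

The top picture agrees, with good tins at (137,166), (139,197), (141,229) and red ones at (177,164), (174,199), (173,230).

```bash
cat > h.py <<'E'
import numpy as np, cv2
from plant import state,cams,workorder,nets
def cam(n):
    i=cams.camera_info(n); R,_=cv2.Rodrigues(i["rvec"]); return i["K"],R,i["tvec"]
def cloud(n,d,c=None):
    K,R,t=c or cam(n); h,w=d.shape; v,u=np.mgrid[:h,:w]
    P=np.stack([(u-K[0,2])/K[0,0]*d,(v-K[1,2])/K[1,1]*d,d],-1)
    W=(P-t)@R; W[d<=0]=np.nan; return W
def proj(n,p):
    i=cams.camera_info(n); q,_=cv2.projectPoints(np.array(p,float).reshape(-1,3),i["rvec"],i["tvec"],i["K"],None); return q.reshape(-1,2)
def save(n,name,box=None,scale=1):
    p,d=cams.grab_frame(n); q=p
    if box: x0,y0,x1,y1=box; q=p[y0:y1,x0:x1]
    if scale!=1: q=cv2.resize(q,None,fx=scale,fy=scale,interpolation=cv2.INTER_CUBIC)
    cv2.imwrite(f"pics/{name}.png",q[:,:,::-1]); return p,d
E
python3 - <<'E'
from h import *
np.set_printoptions(precision=4,suppress=True)
F={}
for n in ["top","scene"]:
    p,d=save(n,n+"1"); F[n]=(p,d)
    W=cloud(n,d); np.save(n+"_W.npy",W)
    for t in ["burner","trough","knob_grip","hold_button","hold_collar","bin","bin_in","board","jar"]:
        print(n,t,[(np.round(r["at"],4),round(r["score"],2)) for r in nets.landmark_of(n,t)[:3]])
    for t in ["good1","spent1"]:
        print(n,t,[(np.round(r["at"],4),round(r["score"],2)) for r in nets.landmark_of(n,t)[:7]])
    for t in ["good1","spent1","spent3"]:
        print(n,t,'rec',[(np.round(r["at"],4),round(r["score"],2)) for r in nets.recognise(n,t)[:7]])
for n,px in {"top":[(137,166),(139,197),(141,229),(177,164),(174,199),(173,230),(332,179),(345,242),(250,175),(402,205),(305,180),(185,274),(220,251)],"scene":[(330,128),(360,140),(390,152),(313,147),(342,160),(375,178),(268,301),(196,273),(320,230),(187,372),(289,270)]}.items():
    W=cloud(n,F[n][1])
    for u,v in px: print(n,u,v,W[v,u])
print(state()["time"])
E
```

```text
top burner [(array([ 0.5672, -0.0996,  0.0015]), 0.75)]
top trough [(array([0.5743, 0.0332, 0.0057]), 0.68), (array([0.5123, 0.2502, 0.0121]), 0.6)]
top knob_grip [(array([ 0.5697, -0.0994,  0.0888]), 0.91)]
top hold_button [(array([ 0.5635, -0.1696,  0.0809]), 0.64)]
top hold_collar [(array([ 0.5703, -0.1704,  0.0587]), 0.86)]
top bin [(array([ 0.5123, -0.3566, -0.0025]), 0.93)]
top bin_in [(array([ 0.5085, -0.3556,  0.0076]), 0.91), (array([0.5106, 0.2492, 0.0091]), 0.57)]
top board [(array([ 0.5683, -0.0949,  0.0893]), 0.48)]
top jar [(array([ 0.4024, -0.2075, -0.0012]), 0.61), (array([ 0.5095, -0.3568,  0.0008]), 0.24)]
top good1 [(array([0.5151, 0.339 , 0.0167]), 0.83), (array([0.4273, 0.3279, 0.0111]), 0.71), (array([0.5971, 0.348 , 0.0138]), 0.51)]
top spent1 [(array([0.6038, 0.2472, 0.0155]), 0.84), (array([ 0.3129,  0.2134, -0.0031]), 0.83), (array([ 0.376 ,  0.1179, -0.0017]), 0.81), (array([0.5093, 0.2492, 0.0103]), 0.78), (array([0.4241, 0.2405, 0.0131]), 0.58)]
top good1 rec [(array([0.5118, 0.3348, 0.0551]), 0.85), (array([0.4285, 0.3227, 0.0519]), 0.79), (array([0.5932
[... 2371 characters left out ...]
4234 0.2436 0.0485]
top 332 179 [ 0.5574 -0.1654  0.0848]
top 345 242 [ 0.3976 -0.2007  0.061 ]
top 250 175 [0.5702 0.0468 0.0622]
top 402 205 [ 0.5081 -0.3671  0.004 ]
top 305 180 [ 0.5491 -0.0943  0.1029]
top 185 274 [0.3111 0.2088 0.0395]
top 220 251 [0.371  0.1203 0.0463]
scene 330 128 [0.4345 0.317  0.0527]
scene 360 140 [0.5196 0.3249 0.0502]
scene 390 152 [0.6024 0.3275 0.0534]
scene 313 147 [0.4301 0.2374 0.0507]
scene 342 160 [0.5136 0.2384 0.0533]
scene 375 178 [0.6068 0.2353 0.0502]
scene 268 301 [ 0.5721 -0.1729  0.084 ]
scene 196 273 [ 0.4084 -0.2     0.0626]
scene 320 230 [0.5718 0.0294 0.064 ]
scene 187 372 [ 0.5031 -0.3583  0.0036]
scene 289 270 [ 0.5747 -0.1024  0.1013]
1.65
```

```bash
python3 - <<'E'
from h import *
p,d=save("top","topcrop",(115,135,265,285),4)
p,d=save("top","topcrop2",(205,135,435,255),3)
E
```

```text
(no output)
```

View pics/topcrop.png

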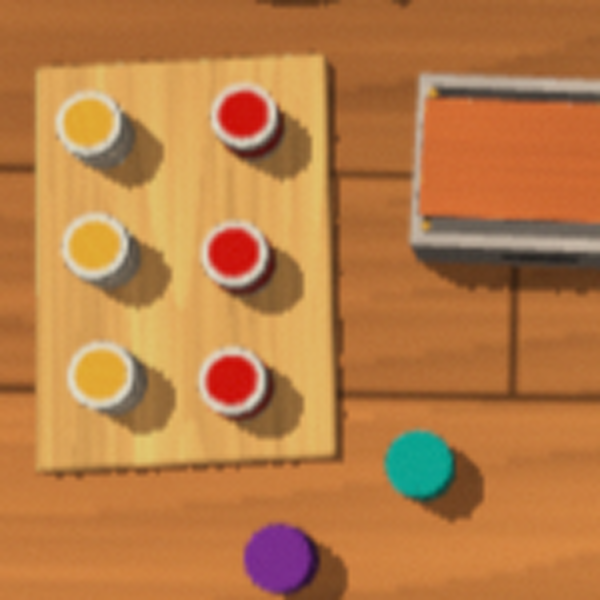

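View pics/topcrop2.png

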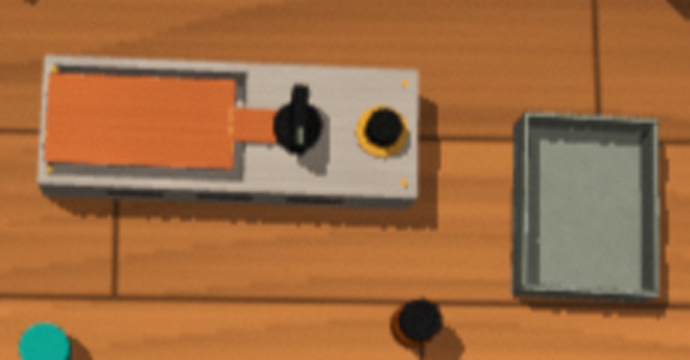

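```bash
cat >> h.py <<'E'
def lids(n,p=None,d=None):
    if p is None: p,d=cams.grab_frame(n)
    W=cloud(n,d); hsv=cv2.cvtColor(p,cv2.COLOR_RGB2HSV); H,S,V=[hsv[...,k].astype(int) for k in range(3)]
    out=[]
    for nm,m in (("good",(H>14)&(H<28)&(S>140)&(V>120)),("spent",((H<6)|(H>174))&(S>200)&(V>100))):
        m=m&(W[...,2]<0.12)&(W[...,2]>0.02)&(W[...,0]<0.8)
        k,l,st,c=cv2.connectedComponentsWithStats(m.astype(np.uint8))
        for j in range(1,k):
            if st[j,4]<25: continue
            q=W[l==j]; z=np.median(q[:,2])
            out.append((nm,np.round([*((q[:,:2].min(0)+q[:,:2].max(0))/2),z],4),np.round(np.median(q[:,:2],0),4),int(st[j,4]),np.round(c[j])))
    return out
def rect(W,m):
    q=W[m][:,:2]; r=cv2.minAreaRect((q*1000).astype(np.float32)); return r
E
python3 - <<'E'
from h import *
np.set_printoptions(precision=4,suppress=True)
for n in ["top","scene"]:
    p,d=cams.grab_frame(n)
    for o in lids(n,p,d): print(n,*o)
    W=cloud(n,d); x,y,z=W[...,0],W[...,1],W[...,2]
    def big(m):
        m=m.astype(np.uint8); m=cv2.morphologyEx(m,cv2.MORPH_OPEN,np.ones((3,3),np.uint8))
        k,l,st,c=cv2.connectedComponentsWithStats(m); j=1+np.argmax(st[1:,4]); return l==j
    reg=(x>0.45)&(x<0.7)&(y>-0.25)&(y<0.2)
    m=big(reg&(z>0.035)); print(n,"burner",rect(W,m),np.nanmedian(z[m]))
    m=big(reg&(z>0.03)&(z<0.0605)); print(n,"burner top",rect(W,m),np.nanmedian(z[m]))
    m=big((x>0.4)&(x<0.62)&(y<-0.25)&(y>-0.47)&(z>0.03)); print(n,"bin",rect(W,m),np.nanmedian(z[m]))
    m=big(reg&(z>0.073)&(z<0.115)&(y<-0.13)); print(n,"btn",rect(W,m),np.nanmedian(z[m]))
    m=big(reg&(z>0.08)&(z<0.115)&(y>-0.14)); print(n,"knob",rect(W,m),np.nanmedian(z[m]),np.nanmax(z[m]))
    m=big((x>0.35)&(x<0.45)&(y<-0.15)&(y>-0.25)&(z>0.05)); print(n,"jar",rect(W,m),np.nanmedian(z[m]))
    m=big((x>0.35)&(x<0.7)&(y<0.45)&(y>0.15)&(z>0.006)&(z<0.07)); print(n,"board",rect(W,m),np.nanmedian(z[m]))
E
```

```text
top good [0.5951 0.3486 0.0518] [0.5948 0.3482] 108 [136. 165.]
top good [ 0.5652 -0.1693  0.0582] [ 0.5579 -0.1599] 82 [330. 180.]
top good [0.5117 0.3382 0.0514] [0.5111 0.3385] 108 [138. 196.]
top good [0.4255 0.3299 0.0513] [0.4268 0.3293] 115 [140. 228.]
top spent [0.6024 0.2465 0.0512] [0.6022 0.2466] 93 [175. 163.]
top spent [0.5076 0.2475 0.0514] [0.5079 0.2476] 94 [173. 198.]
top spent [0.4233 0.2445 0.0512] [0.423 0.245] 97 [172. 230.]
top burner ((568.8179931640625, -35.2991943359375), (332.43414306640625, 119.05351257324219), 88.69945526123047) 0.057852626143844094
top burner top ((568.8059692382812, -35.82783508300781), (331.3765869140625, 119.05351257324219), 88.69945526123047) 0.05409960089641068
top bin ((473.9764404296875, -411.7578430175781), (6.058195114135742, 95.79158782958984), 87.1939468383789) 0.0407490418747195
top btn ((564.2006225585938, -168.81771850585938), (29.278409957885742, 30.01333999633789), 47.35202407836914) 0.08152985594704594
top knob ((565.7297973632812, -93.56423950195312), (13.14949893951416, 54.813350677490234), 89.6737060546875) 0.099177773
[... 808 characters left out ...]
5802410061639884
scene bin ((435.27813720703125, -354.9056091308594), (15.984024047851562, 119.35012817382812), 0.4295623302459717) 0.04267046487115146
scene btn ((568.08349609375, -172.45425415039062), (29.6051025390625, 28.70404624938965), 35.77246856689453) 0.08338595873570717
scene knob ((569.9308471679688, -96.611083984375), (14.411972999572754, 55.96858215332031), 89.08980560302734) 0.10029976730798751 0.10570220541266534
scene jar ((403.29412841796875, -204.54339599609375), (35.14730453491211, 34.683624267578125), 3.0029094219207764) 0.05973460784872325
scene board ((514.216064453125, 285.9205322265625), (280.01666259765625, 201.7473602294922), 4.0942254066467285) 0.012648875249456418
```

Things that could be mistaken for what I want, by top-view pixel:
- **Spent tins:** the purple tin (185,274) and turquoise tin (220,251) are look-alikes. I'm choosing the three red lids on the board at (175,163), (173,198) and (172,230).
- **Good tins:** only the three brass lids at (136,165), (138,196) and (140,228).
- **Button and jar:** the button is the black cap in the brass ring at (332,179). The jar is the black lid at (345,242).

The close crops confirm these choices. I'll start with the button, fingers shut.

Request:
play_rows --motion '[[1, [0.024, -0.044, 0.0], 0.04], [1, [0.048, -0.088, 0.0], 0.08], [1, [0.072, -0.132, 0.0], 0.12], [1, [0.096, -0.176, 0.0], 0.16], [1, [0.12, -0.22, 0.0], 0.2]]'

```text
time: 2.35
tool_pos: [0.2577, 0.3886, 0.2314]
tool_rot: [0.505, -0.495, 0.505, 0.495]
contact_force: [1.5, -0.4, 1.0]
gripper_width: 0.144
```

Request:
play_rows --motion '[[1, [0.024, -0.044, 0.0], 0], [1, [0.048, -0.088, 0.0], 0], [1, [0.072, -0.132, 0.0], 0], [1, [0.096, -0.176, 0.0], 0], [1, [0.12, -0.22, 0.0], 0]]'

```text
time: 2.85
tool_pos: [0.3775, 0.1689, 0.2318]
tool_rot: [0.506, -0.495, 0.505, 0.494]
contact_force: [0.6, 1.6, 0.0]
gripper_width: 0.001
```

Request:
play_rows --motion '[[1, [0.024, -0.044, 0.0], 0], [1, [0.048, -0.088, 0.0], 0], [1, [0.072, -0.132, 0.0], 0], [1, [0.096, -0.176, 0.0], 0], [1, [0.12, -0.22, 0.0], 0]]'

```text
time: 3.35
tool_pos: [0.4973, -0.0509, 0.2316]
tool_rot: [0.506, -0.495, 0.505, 0.494]
contact_force: [-0.1, 0.8, 0.6]
gripper_width: 0.002
```

Request:
play_rows --motion '[[1, [0.024, -0.04, -0.01], 0], [1, [0.048, -0.08, -0.03], 0], [1, [0.07, -0.12, -0.06], 0], [1, [0.07, -0.12, -0.08], 0], [1, [0.07, -0.12, -0.08], 0]]'

```text
time: 3.85
tool_pos: [0.5644, -0.1691, 0.1467]
tool_rot: [0.505, -0.491, 0.507, 0.497]
contact_force: [-0.0, 0.1, -0.7]
gripper_width: -0.002
```

```bash
cat >> h.py <<'E'
def st():
    s=state(); w,x,y,z=s["tool_rot"]
    a=np.degrees(np.arctan2(2*(y*z-w*x),2*(x*z+w*y)))
    print("t",round(s["time"],2),"tcp",np.round(s["tool_pos"],4),"jaw deg",round(a,2),"F",np.round(s["contact_force"],2),"w",round(s["gripper_width"],3),"j6",round(s["joint_pos"][5],2))
E
python3 - <<'E'
from h import *
st(); save("wrist","w1")
for t in ["hold_button","knob_grip"]: print(t,[(np.round(r["at"],4),round(r["score"],2)) for r in nets.landmark_of("wrist",t)[:3]])
st()
E
```

```text
t 3.85 tcp [ 0.5644 -0.1691  0.1467] jaw deg 88.63 F [-0.04  0.07 -0.67] w -0.002 j6 -1.96
hold_button [(array([ 0.5706, -0.171 ,  0.0878]), 0.68)]
knob_grip [(array([ 0.5667, -0.0959,  0.0912]), 0.7)]
t 4.0 tcp [ 0.567  -0.1684  0.1525] jaw deg 88.79 F [-0.37  0.44  1.35] w 0.002 j6 -1.96
```

View pics/w1.png

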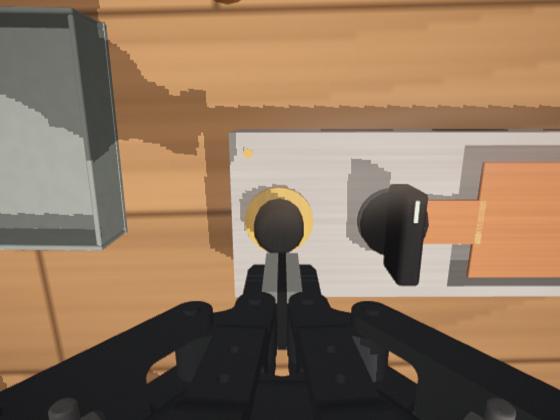

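The wrist picture shows the cap at (279,220) straight ahead of the shut fingertips, with the knob bar at (405,235). Next I descend to just above the cap and feel it in small steps.

Request:
play_rows --motion '[[1, [0.0, -0.002, -0.025], 0], [1, [0.0, -0.002, -0.045], 0], [1, [0.0, -0.002, -0.06], 0], [1, [0.0, -0.002, -0.06], 0], [1, [0.0, -0.002, -0.06], 0]]'

```text
time: 4.5
tool_pos: [0.5672, -0.1705, 0.0925]
tool_rot: [0.505, -0.495, 0.505, 0.494]
contact_force: [-0.0, 0.3, -0.7]
gripper_width: 0.004
```

Request:
play_rows --motion '[[1, [0.0, 0.0, -0.003], 0], [1, [0.0, 0.0, -0.005], 0], [1, [0.0, 0.0, -0.007], 0], [1, [0.0, 0.0, -0.007], 0], [1, [0.0, 0.0, -0.007], 0]]'

```text
time: 5.0
tool_pos: [0.5666, -0.1708, 0.0843]
tool_rot: [0.505, -0.494, 0.505, 0.495]
contact_force: [0.5, -0.1, -0.3]
gripper_width: -0.001
```

Request:
play_rows --motion '[[1, [0.0, 0.0, -0.002], 0], [1, [0.0, 0.0, -0.002], 0], [1, [0.0, 0.0, -0.002], 0], [1, [0.0, 0.0, -0.002], 0]]'

```text
time: 5.4
tool_pos: [0.5666, -0.1708, 0.0823]
tool_rot: [0.505, -0.495, 0.505, 0.494]
contact_force: [-0.2, -0.4, 0.0]
gripper_width: 0.002
```

```bash
python3 - <<'E'
from h import *
for k in range(6): st(); cams.grab_frame("top")
E
```

```text
t 5.4 tcp [ 0.5666 -0.1708  0.0823] jaw deg 88.75 F [-0.22 -0.4   0.04] w 0.002 j6 -1.97
t 5.45 tcp [ 0.5666 -0.1708  0.0823] jaw deg 88.75 F [ 0.86  0.1  -0.27] w -0.002 j6 -1.97
t 5.5 tcp [ 0.5666 -0.1708  0.0823] jaw deg 88.75 F [0.37 0.19 0.11] w 0.001 j6 -1.97
t 5.55 tcp [ 0.5666 -0.1708  0.0823] jaw deg 88.75 F [-0.94 -0.56  0.25] w -0.001 j6 -1.97
t 5.6 tcp [ 0.5666 -0.1708  0.0824] jaw deg 88.75 F [-1.14 -0.79 -0.56] w 0.0 j6 -1.97
t 5.65 tcp [ 0.5666 -0.1708  0.0823] jaw deg 88.75 F [0.62 0.08 0.1 ] w -0.0 j6 -1.97
```

Request:
play_rows --motion '[[1, [0.0, 0.0, -0.002], 0], [1, [0.0, 0.0, -0.002], 0], [1, [0.0, 0.0, -0.002], 0]]'

```text
time: 6.0
tool_pos: [0.5668, -0.1708, 0.0808]
tool_rot: [0.505, -0.495, 0.505, 0.494]
contact_force: [-0.6, 0.5, 4.6]
gripper_width: -0.001
```

Request:
play_rows --motion '[[1, [0.0, 0.0, -0.002], 0], [1, [0.0, 0.0, -0.002], 0], [1, [0.0, 0.0, -0.002], 0]]'

```text
time: 6.3
tool_pos: [0.5668, -0.1709, 0.0785]
tool_rot: [0.505, -0.495, 0.505, 0.494]
contact_force: [-1.9, -0.2, 4.8]
gripper_width: 0.002
```

```bash
python3 - <<'E'
from h import *
for k in range(4): st(); cams.grab_frame("top")
E
```

```text
t 6.3 tcp [ 0.5668 -0.1709  0.0785] jaw deg 88.75 F [-1.94 -0.24  4.77] w 0.002 j6 -1.97
t 6.35 tcp [ 0.5668 -0.1708  0.0785] jaw deg 88.75 F [-1.64  0.57  4.44] w -0.003 j6 -1.97
t 6.4 tcp [ 0.5668 -0.1708  0.0785] jaw deg 88.75 F [-1.34  0.17  4.5 ] w -0.002 j6 -1.97
t 6.45 tcp [ 0.5668 -0.1708  0.0785] jaw deg 88.75 F [-1.5   0.12  4.37] w 0.001 j6 -1.97
```

At about 3 mm down the force is 4.5 N, so the plunger is met early and the button is OUT. I click it in with a full press, watching the force.

Request:
play_rows --motion '[[1, [0.0, 0.0, -0.003], 0], [1, [0.0, 0.0, -0.006], 0], [1, [0.0, 0.0, -0.009], 0], [1, [0.0, 0.0, -0.009], 0]]'

```text
time: 6.9
tool_pos: [0.5669, -0.1709, 0.0695]
tool_rot: [0.506, -0.495, 0.505, 0.494]
contact_force: [-0.6, 0.2, 7.7]
gripper_width: -0.004
```

Request:
play_rows --motion '[[1, [0.0, 0.0, -0.0015], 0], [1, [0.0, 0.0, -0.0025], 0], [1, [0.0, 0.0, -0.0025], 0]]'

```text
time: 7.2
tool_pos: [0.5669, -0.1708, 0.0674]
tool_rot: [0.505, -0.495, 0.505, 0.494]
contact_force: [-2.4, 0.4, 7.0]
gripper_width: -0.003
```

Request:
play_rows --motion '[[1, [0.0, 0.0, -0.001], 0], [1, [0.0, 0.0, -0.001], 0]]'

```text
time: 7.4
tool_pos: [0.5669, -0.1709, 0.0673]
tool_rot: [0.505, -0.495, 0.505, 0.495]
contact_force: [-3.3, 1.7, 11.4]
gripper_width: -0.002
```

Firm stop at 17 mm with 11.4 N. I release, then feel again to confirm IN.

Request:
play_rows --motion '[[1, [0.0, 0.0, 0.01], 0], [1, [0.0, 0.0, 0.023], 0], [1, [0.0, 0.0, 0.023], 0], [1, [0.0, 0.0, 0.023], 0]]'

```text
time: 7.8
tool_pos: [0.5665, -0.1707, 0.0887]
tool_rot: [0.505, -0.495, 0.505, 0.495]
contact_force: [0.2, 0.8, -0.6]
gripper_width: 0.002
```

Request:
play_rows --motion '[[1, [0.0, 0.0, -0.006], 0], [1, [0.0, 0.0, -0.011], 0], [1, [0.0, 0.0, -0.011], 0], [1, [0.0, 0.0, -0.011], 0]]'

```text
time: 8.2
tool_pos: [0.566, -0.1705, 0.0769]
tool_rot: [0.505, -0.494, 0.506, 0.495]
contact_force: [-0.5, -0.3, -0.1]
gripper_width: -0.002
```

```bash
python3 - <<'E'
from h import *
for k in range(3): st(); cams.grab_frame("top")
E
```

```text
t 8.2 tcp [ 0.566  -0.1705  0.0769] jaw deg 88.75 F [-0.52 -0.33 -0.11] w -0.002 j6 -1.97
t 8.25 tcp [ 0.5663 -0.1706  0.0773] jaw deg 88.75 F [ 0.08 -0.49  0.68] w -0.005 j6 -1.97
t 8.3 tcp [ 0.5665 -0.1707  0.0776] jaw deg 88.75 F [-0.26  0.08  1.09] w -0.002 j6 -1.97
```

At about 7 mm down there is only 0.5–1 N of cap spring, so the button is IN. Next, the knob.

Request:
play_rows --motion '[[0.0, [0.0, 0.0, 0.045], 0], [-0.2, [0.0, 0.02, 0.06], 0], [-0.2, [0.002, 0.06, 0.06], 0], [-0.2, [0.002, 0.0755, 0.06], 0], [-0.2, [0.002, 0.0755, 0.06], 0]]'

```text
time: 8.85
tool_pos: [0.5684, -0.0935, 0.1377]
tool_rot: [0.505, -0.495, 0.505, 0.495]
contact_force: [0.1, -0.1, -0.4]
gripper_width: 0.603
```

```bash
python3 - <<'E'
from h import *
st(); st(); save("wrist","w2")
print([(np.round(r["at"],4),round(r["score"],2)) for r in nets.landmark_of("wrist","knob_grip")[:3]])
st()
E
```

```text
t 8.85 tcp [ 0.5684 -0.0935  0.1377] jaw deg 88.92 F [ 0.11 -0.09 -0.44] w 0.603 j6 -1.84
t 8.85 tcp [ 0.5684 -0.0935  0.1377] jaw deg 88.92 F [ 0.11 -0.09 -0.44] w 0.603 j6 -1.84
[(array([ 0.5679, -0.0974,  0.0909]), 0.79)]
t 8.95 tcp [ 0.5684 -0.0954  0.1373] jaw deg 88.79 F [-0.32 -0.75  0.01] w 0.598 j6 -1.84
```

View pics/w2.png

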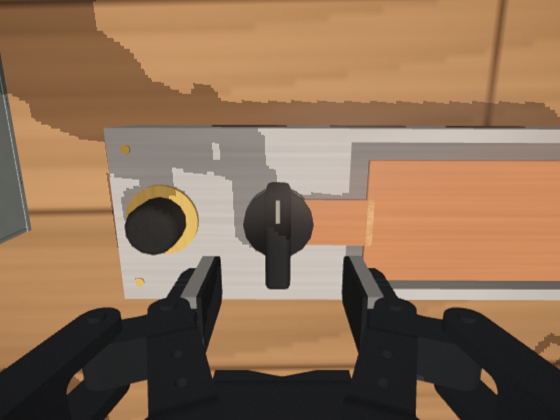

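The wrist picture shows the knob bar at (278,235) between the fingers (200 and 360), and the cap clear at (157,225). I descend and close.

Request:
play_rows --motion '[[-0.2, [0.0, 0.0, -0.03], 0], [-0.2, [0.0, 0.0, -0.055], 0], [-0.2, [0.0, 0.0, -0.063], 0], [0.2, [0.0, 0.0, -0.063], 0], [0.5, [0.0, 0.0, -0.063], 0]]'

```text
time: 9.45
tool_pos: [0.5692, -0.096, 0.0757]
tool_rot: [0.506, -0.495, 0.505, 0.494]
contact_force: [0.7, 0.9, -0.7]
gripper_width: 0.265
```

Request:
play_rows --motion '[[0.7, [0, 0, 0], 0], [0.8, [0, 0, 0], 0], [1, [0, 0, 0], 0], [1, [0, 0, 0], 0]]'

```text
time: 9.85
tool_pos: [0.5697, -0.0958, 0.0765]
tool_rot: [0.506, -0.496, 0.505, 0.494]
contact_force: [-0.2, -0.9, 5.8]
gripper_width: 0.15
```

```bash
python3 - <<'E'
from h import *
st()
E
```

```text
t 9.85 tcp [ 0.5697 -0.0958  0.0765] jaw deg 88.75 F [-0.21 -0.89  5.84] w 0.15 j6 -1.84
```

Request:
play_rows --motion '[[1, [0, 0, 0.001], -0.14], [1, [0, 0, 0.002], -0.28], [1, [0, 0, 0.002], -0.42], [1, [0, 0, 0.002], -0.56], [1, [0, 0, 0.002], -0.7]]'

```text
time: 10.35
tool_pos: [0.5695, -0.0963, 0.0766]
tool_rot: [0.646, -0.291, 0.645, 0.288]
contact_force: [4.0, -4.4, -3.6]
gripper_width: 0.153
```

```bash
python3 - <<'E'
from h import *
st(); print(np.round(state()["ft_torque"],2))
E
```

```text
t 10.35 tcp [ 0.5695 -0.0963  0.0766] jaw deg 48.34 F [ 4.05 -4.37 -3.63] w 0.153 j6 -1.14
[-0.83 -0.62  0.05]
```

Request:
play_rows --motion '[[1, [0, 0, 0], -0.14], [1, [0, 0, 0], -0.28], [1, [0, 0, 0], -0.42], [1, [0, 0, 0], -0.56], [1, [0, 0, 0], -0.7]]'

```text
time: 10.85
tool_pos: [0.569, -0.0966, 0.0766]
tool_rot: [0.706, -0.052, 0.705, 0.05]
contact_force: [2.0, -5.4, -2.5]
gripper_width: 0.147
```

```bash
python3 - <<'E'
from h import *
st(); print(np.round(state()["ft_torque"],2)); save("top","t3",(205,35,435,255),2)
st(); print(np.round(state()["ft_torque"],2));
E
```

```text
t 10.85 tcp [ 0.569  -0.0966  0.0766] jaw deg 8.24 F [ 2.05 -5.38 -2.49] w 0.147 j6 -0.44
[-0.81 -0.3   0.11]
t 10.9 tcp [ 0.569  -0.0966  0.0766] jaw deg 7.97 F [ 2.12 -5.52 -2.3 ] w 0.15 j6 -0.43
[-0.83 -0.22 -0.13]
```

View pics/t3.png

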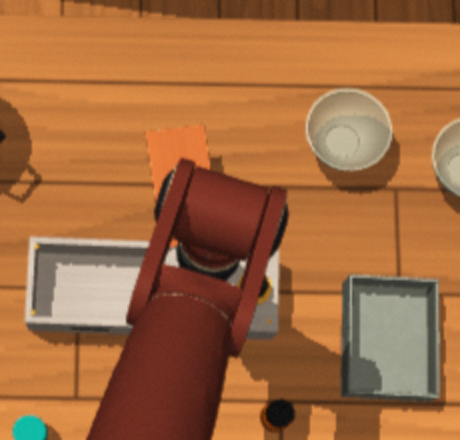

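The plate now points along +x and the trough is clear; it has turned about 1.41 rad. I nudge it a little further to the stop, then let go and lift.

Request:
play_rows --motion '[[1, [0, 0, 0], -0.04], [1, [0, 0, 0], -0.07], [1, [0, 0, 0], -0.07]]'

```text
time: 11.2
tool_pos: [0.5689, -0.0966, 0.0766]
tool_rot: [0.707, -0.03, 0.706, 0.028]
contact_force: [2.6, -5.0, -2.2]
gripper_width: 0.151
```

```bash
python3 - <<'E'
from h import *
st(); print(np.round(state()["ft_torque"],2))
E
```

```text
t 11.2 tcp [ 0.5689 -0.0966  0.0766] jaw deg 4.67 F [ 2.58 -4.98 -2.16] w 0.151 j6 -0.38
[-0.83 -0.29  0.89]
```

Request:
play_rows --motion '[[0.4, [0, 0, 0], 0], [0.2, [0, 0, 0], 0], [0, [0, 0, 0.0], 0], [0, [0, 0, 0.02], 0], [0, [0, 0, 0.06], 0]]'

```text
time: 11.7
tool_pos: [0.5657, -0.0942, 0.1332]
tool_rot: [0.704, -0.027, 0.709, 0.029]
contact_force: [0.3, 0.2, 0.2]
gripper_width: 0.499
```

Request:
play_rows --motion '[[-0.2, [-0.01, 0.03, 0.04], 0], [-0.2, [-0.02, 0.07, 0.08], 0], [-0.2, [-0.03, 0.11, 0.1], 0], [-0.2, [-0.03, 0.15, 0.12], 0], [-0.2, [-0.03, 0.19, 0.12], 0]]'

```text
time: 12.2
tool_pos: [0.5399, 0.0967, 0.2619]
tool_rot: [0.709, -0.028, 0.704, 0.028]
contact_force: [0.8, 0.5, 0.2]
gripper_width: 0.601
```

```bash
python3 - <<'E'
from h import *
st(); save("top","t4",(5,35,435,285),1.8)
st()
E
```

```text
t 12.2 tcp [0.5399 0.0967 0.2619] jaw deg 4.53 F [0.78 0.46 0.2 ] w 0.601 j6 -0.04
t 12.25 tcp [0.5388 0.1017 0.2598] jaw deg 4.81 F [-2.45  2.88 -0.74] w 0.605 j6 -0.04
```

View pics/t4.png

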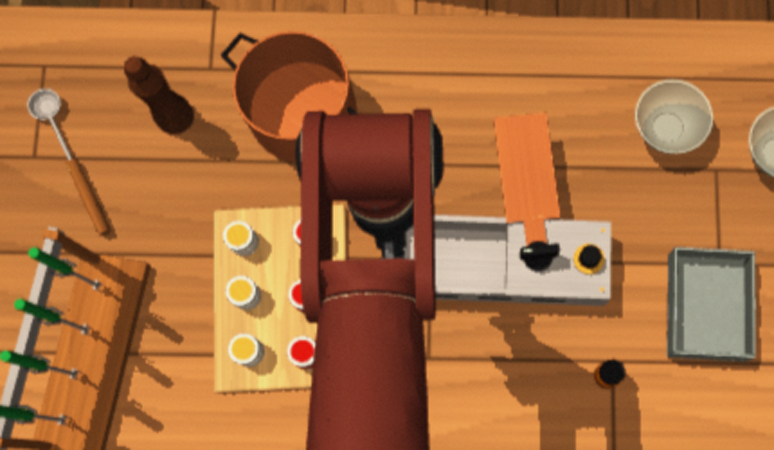

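The damper stands open by itself, with the plate at top-crop (530,165), and the trough is clear. I turn the jaws across the trough and measure it while moving toward the good tins.

Request:
play_rows --motion '[[-0.2, [0.0, 0.04, 0.0], -0.05], [-0.2, [0.0, 0.08, 0.0], -0.105], [-0.2, [-0.01, 0.12, 0.0], -0.105], [-0.2, [-0.015, 0.16, 0.0], -0.105], [-0.2, [-0.02, 0.2, 0.0], -0.105]]'

```text
time: 12.75
tool_pos: [0.5179, 0.2963, 0.2566]
tool_rot: [0.707, 0.009, 0.707, -0.009]
contact_force: [-0.3, 0.4, 0.2]
gripper_width: 0.602
```

```bash
python3 - <<'E'
from h import *
np.set_printoptions(precision=4,suppress=True)
st()
for n in ["top","scene"]:
    p,d=save(n,n+"5"); W=cloud(n,d); x,y,z=W[...,0],W[...,1],W[...,2]
    reg=(x>0.45)&(x<0.7)&(y>-0.08)&(y<0.2)
    m=(reg&(z<0.02)&(z>0.002)&(abs(x-.57)<.055)&(y<0.13)); print(n,"floor",rect(W,m),np.nanmedian(z[m]),m.sum())
    print(n,"trough",[(np.round(r["at"],4),round(r["score"],2)) for r in nets.landmark_of(n,"trough")[:2]])
    for o in lids(n,p,d): print(n,*o)
    m=reg&(z>0.05)&(z<0.0605)
    # inner edges: for rim pixels
    Y=np.array([0.5686,-0.095]); a=np.radians(-1.35); 
    R=np.array([[np.cos(a),np.sin(a)],[-np.sin(a),np.cos(a)]])
    l=(W[...,:2]-Y)@R.T
    for xx in (-.03,0,.03):
        s=m&(abs(l[...,0]-xx)<.01)
        q=np.sort(l[...,1][s]); print("rim y at x",xx,q[(q>0.02)&(q<0.1)].max() if ((q>0.02)&(q<0.1)).any() else None,q[q>.15].min() if (q>.15).any() else None, q.max() if len(q) else None)
    for yy in (.09,.13,.17):
        s=m&(abs(l[...,1]-yy)<.01)
        q=np.sort(l[...,0][s]); print("rim x at y",yy,q[q<0].max() if (q<0).any() else None,q[q>0].min() if (q>0).any() else None)
st()
E
```

```text
t 12.75 tcp [0.5179 0.2963 0.2566] jaw deg -1.48 F [-0.26  0.44  0.19] w 0.602 j6 0.42
top floor ((575.5693969726562, 36.96421432495117), (172.4732208251953, 91.93882751464844), 88.67759704589844) 0.006902899898545133 2002
top trough [(array([0.5733, 0.0353, 0.0046]), 0.61), (array([0.5167, 0.291 , 0.0074]), 0.23)]
top good [ 0.565  -0.1688  0.0588] [ 0.5573 -0.1612] 91 [331. 180.]
top spent [0.6016 0.2466 0.0513] [0.6022 0.2465] 87 [175. 163.]
top spent [0.5076 0.2474 0.0518] [0.5078 0.2475] 92 [173. 198.]
top spent [0.4233 0.2457 0.051 ] [0.4234 0.2455] 93 [172. 230.]
rim y at x -0.03 0.04592557781840102 0.21739732375099466 0.22519903164392394
rim y at x 0 0.04447786314331897 0.21824071594867558 0.22440875264814805
rim y at x 0.03 0.045635467515255296 0.21531206407530684 0.22621816205224995
rim x at y 0.09 -0.05116286586845902 0.04715802952911044
rim x at y 0.13 -0.05262134422754293 0.04793887464072262
rim x at y 0.17 -0.0509763729661104 0.047608346096876974
scene floor ((568.4180297851562, 45.878807067871094), (156.0266876220703, 93.83384704589844), 88.55535125732422) 0.0081557724
[... 157 characters left out ...]
9] 53 [330. 125.]
scene good [0.5137 0.3359 0.0521] [0.5144 0.337 ] 58 [360. 136.]
scene good [0.5971 0.3448 0.0524] [0.5972 0.345 ] 63 [391. 147.]
scene good [ 0.5698 -0.1719  0.06  ] [ 0.5799 -0.1819] 96 [269. 308.]
rim y at x -0.03 0.04408401040890956 0.21475686595506302 0.22462830963166622
rim y at x 0 0.04360308149192989 0.21373701272288245 0.2251027905984126
rim y at x 0.03 0.04408611958787806 0.2142414835853388 0.22638158353632243
rim x at y 0.09 -0.049056844550833846 0.05090785444108721
rim x at y 0.13 -0.04893237902932641 0.05097183972650271
rim x at y 0.17 -0.04887809743425765 0.05035002619111886
t 12.95 tcp [0.5182 0.2952 0.2564] jaw deg -1.38 F [ 0.18 -0.44 -0.32] w 0.601 j6 0.42
```

View pics/scene5.png

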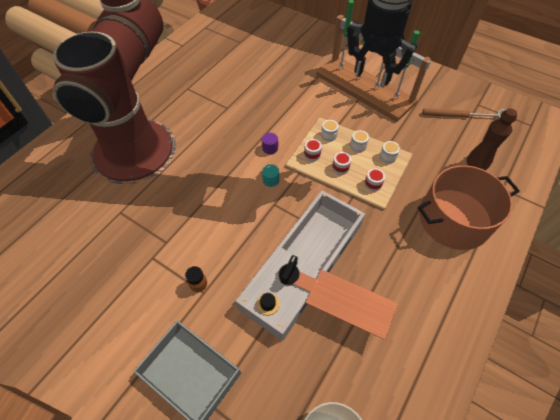

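The scene picture shows the trough open with the plate along +x at (345,300). The trough centre comes out at about (0.572, 0.035). First good tin is the middle one.

Request:
play_rows --motion '[[-0.3, [-0.005, 0.03, -0.03], 0], [-0.3, [-0.0055, 0.0425, -0.07], 0], [-0.3, [-0.0055, 0.0425, -0.11], 0], [-0.3, [-0.0055, 0.0425, -0.14], 0], [-0.3, [-0.0055, 0.0425, -0.14], 0]]'

```text
time: 13.45
tool_pos: [0.5099, 0.334, 0.1106]
tool_rot: [0.703, 0.008, 0.711, -0.012]
contact_force: [-1.0, 0.3, -0.5]
gripper_width: 0.648
```

```bash
python3 - <<'E'
from h import *
st(); c=cam("wrist"); p,d=save("wrist","w6")
print([(np.round(r["at"],4),round(r["score"],2)) for r in nets.landmark_of("wrist","good1")[:3]])
for o in lids("wrist",p,d): print(*o)
st()
E
```

```text
t 13.45 tcp [0.5099 0.334  0.1106] jaw deg -1.59 F [-0.97  0.33 -0.49] w 0.648 j6 0.49
[(array([0.5102, 0.3345, 0.0124]), 0.68), (array([0.5918, 0.3419, 0.0139]), 0.68), (array([0.4267, 0.326 , 0.0113]), 0.57)]
good [0.6008 0.3488 0.0606] [0.6012 0.3487] 2379 [431. 206.]
good [0.5178 0.3396 0.0597] [0.5175 0.3394] 2217 [287. 225.]
good [0.433  0.3304 0.0588] [0.4329 0.3307] 2203 [145. 242.]
spent [0.6164 0.2663 0.0407] [0.6155 0.2676] 107 [431. 312.]
spent [0.5144 0.2492 0.0592] [0.5142 0.2491] 1581 [285. 356.]
t 13.55 tcp [0.5135 0.3361 0.117 ] jaw deg -1.57 F [0.11 1.12 0.83] w 0.65 j6 0.49
```

View pics/w6.png

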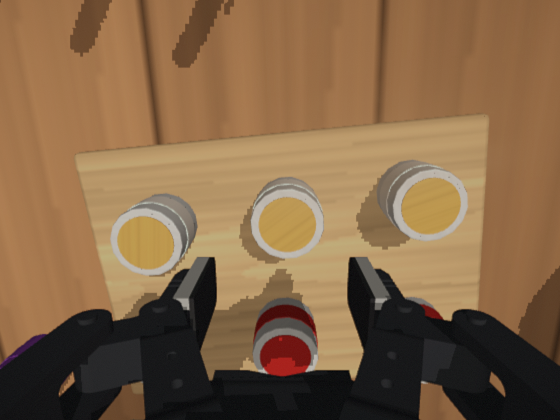

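The wrist picture shows the wanted brass-lid tin at (287,222), centred between the fingers. I go down and grasp it.

Request:
play_rows --motion '[[-0.3, [0.001, 0.001, -0.035], 0], [-0.3, [0.001, 0.001, -0.07], 0], [-0.3, [0.001, 0.001, -0.095], 0], [-0.3, [0.001, 0.001, -0.102], 0], [-0.3, [0.001, 0.001, -0.102], 0]]'

```text
time: 14.05
tool_pos: [0.5151, 0.3383, 0.0161]
tool_rot: [0.707, 0.01, 0.707, -0.009]
contact_force: [0.1, 0.3, 0.3]
gripper_width: 0.65
```

Request:
play_rows --motion '[[0.2, [0, 0, 0], 0], [1, [0, 0, 0], 0], [1, [0, 0, 0], 0], [1, [0, 0, 0], 0], [1, [0, 0, 0.01], 0]]'

```text
time: 14.55
tool_pos: [0.5139, 0.3381, 0.0251]
tool_rot: [0.707, 0.009, 0.707, -0.009]
contact_force: [-0.1, 0.5, -1.1]
gripper_width: 0.503
```

```bash
python3 - <<'E'
from h import *
st()
E
```

```text
t 14.55 tcp [0.5139 0.3381 0.0251] jaw deg -1.49 F [-0.14  0.52 -1.09] w 0.503 j6 0.49
```

Request:
play_rows --motion '[[1, [0, 0, 0.045], 0], [1, [0, -0.005, 0.09], 0], [1, [0.01, -0.05, 0.1], 0], [1, [0.022, -0.095, 0.1], 0], [1, [0.034, -0.14, 0.1], 0]]'

```text
time: 15.05
tool_pos: [0.5486, 0.1972, 0.1267]
tool_rot: [0.708, 0.009, 0.706, -0.008]
contact_force: [0.1, 0.6, -1.0]
gripper_width: 0.5
```

Request:
play_rows --motion '[[1, [0.01, -0.04, 0], 0], [1, [0.02, -0.08, 0], 0], [1, [0.025, -0.107, 0], 0], [1, [0.025, -0.107, 0], 0], [1, [0.025, -0.107, 0], 0]]'

```text
time: 15.55
tool_pos: [0.5731, 0.0909, 0.1252]
tool_rot: [0.707, 0.01, 0.707, -0.01]
contact_force: [-0.2, 0.2, -0.9]
gripper_width: 0.498
```

```bash
python3 - <<'E'
from h import *
st(); save("wrist","w7"); st()
E
```

```text
t 15.55 tcp [0.5731 0.0909 0.1252] jaw deg -1.57 F [-0.23  0.17 -0.88] w 0.498 j6 0.06
t 15.6 tcp [0.5729 0.0916 0.1251] jaw deg -1.5 F [ 0.12  0.66 -0.37] w 0.5 j6 0.06
```

View pics/w7.png

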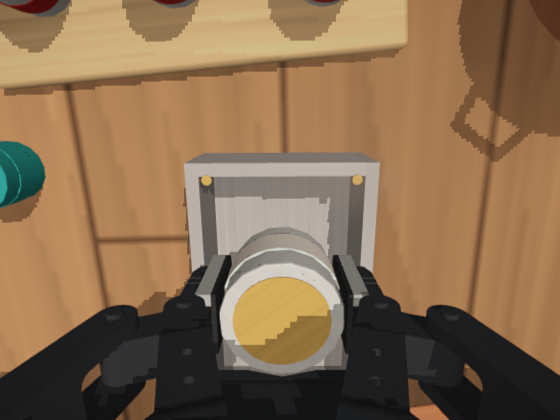

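The tin is held at (280,320) over the far end of the trough, centred between the walls at 190 and 375. I lower it and release.

Request:
play_rows --motion '[[1, [0, 0, -0.045], 0], [1, [0, 0, -0.085], 0], [1, [0, 0, -0.105], 0], [1, [0, 0, -0.112], 0], [1, [0, 0, -0.112], 0]]'

```text
time: 16.1
tool_pos: [0.5727, 0.0928, 0.0133]
tool_rot: [0.707, 0.008, 0.707, -0.008]
contact_force: [-0.2, 0.3, -1.1]
gripper_width: 0.501
```

Request:
play_rows --motion '[[-0.1, [0, 0, 0], 0], [-0.25, [0, 0, 0], 0], [-0.25, [0, 0, 0], 0], [-0.25, [0, 0, 0.03], 0], [-0.25, [0, 0, 0.08], 0]]'

```text
time: 16.6
tool_pos: [0.5696, 0.0913, 0.0893]
tool_rot: [0.704, 0.009, 0.71, -0.009]
contact_force: [1.5, -0.1, -0.5]
gripper_width: 0.626
```

```bash
python3 - <<'E'
from h import *
st(); p,d=save("scene","s8")
for o in lids("scene",p,d): print(*o)
st()
E
```

```text
t 16.6 tcp [0.5696 0.0913 0.0893] jaw deg -1.48 F [ 1.46 -0.1  -0.47] w 0.626 j6 0.06
good [ 0.5693 -0.1719  0.0602] [ 0.5757 -0.1829] 78 [267. 308.]
t 16.65 tcp [0.5771 0.0917 0.1019] jaw deg -1.47 F [6.55 1.99 5.87] w 0.624 j6 0.06
```

View pics/s8.png

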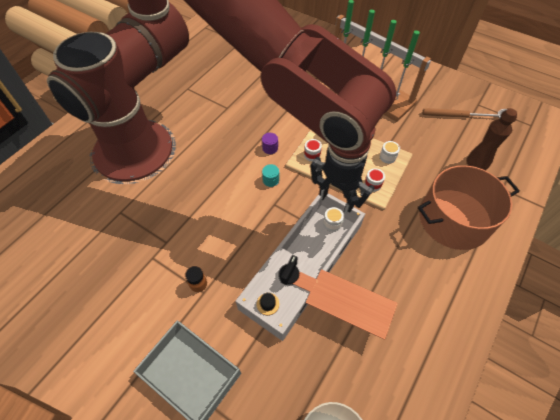

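The tin stands in the trough at scene (334,215). Next is the good tin at about (0.596, 0.347).

Request:
play_rows --motion '[[-0.3, [0.0, 0.03, 0.035], 0], [-0.3, [0.006, 0.08, 0.045], 0], [-0.3, [0.012, 0.13, 0.045], 0], [-0.3, [0.018, 0.178, 0.045], 0], [-0.3, [0.022, 0.225, 0.045], 0]]'

```text
time: 17.15
tool_pos: [0.5955, 0.3186, 0.1384]
tool_rot: [0.708, 0.009, 0.707, -0.009]
contact_force: [1.2, -0.5, 0.2]
gripper_width: 0.651
```

Request:
play_rows --motion '[[-0.3, [0.0015, 0.03, 0], 0], [-0.3, [0.0015, 0.03, 0], 0], [-0.3, [0.0015, 0.03, 0], 0]]'

```text
time: 17.45
tool_pos: [0.5964, 0.3467, 0.1376]
tool_rot: [0.707, 0.009, 0.707, -0.009]
contact_force: [0.4, -0.9, -0.1]
gripper_width: 0.649
```

```bash
python3 - <<'E'
from h import *
st(); p,d=save("wrist","w9")
print([(np.round(r["at"],4),round(r["score"],2)) for r in nets.landmark_of("wrist","good1")[:3]])
for o in lids("wrist",p,d): print(*o)
st()
E
```

```text
t 17.45 tcp [0.5964 0.3467 0.1376] jaw deg -1.41 F [ 0.37 -0.95 -0.12] w 0.649 j6 0.44
[(array([0.4272, 0.323 , 0.0134]), 0.9), (array([0.5939, 0.3462, 0.0134]), 0.9)]
good [0.597  0.3433 0.0533] [0.5961 0.3416] 1265 [279. 223.]
good [0.4291 0.3267 0.0533] [0.4291 0.3272] 1695 [ 34. 249.]
spent [0.6146 0.2583 0.0331] [0.6145 0.2623] 194 [306. 313.]
spent [0.4264 0.264  0.0327] [0.4264 0.2639] 136 [ 65. 315.]
spent [0.6038 0.2434 0.0534] [0.6041 0.2436] 1273 [294. 349.]
t 17.55 tcp [0.5967 0.3453 0.1376] jaw deg -1.54 F [ 0.64 -0.7   0.43] w 0.649 j6 0.44
```

View pics/w9.png

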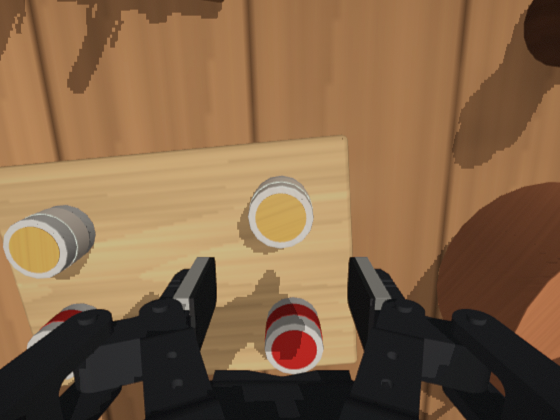

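The tin is at (280,215), in line with the finger gap. Descend and grasp.

Request:
play_rows --motion '[[-0.3, [0, 0.001, -0.045], 0], [-0.3, [0, 0.001, -0.085], 0], [-0.3, [0, 0.001, -0.11], 0], [-0.3, [0, 0.001, -0.122], 0], [-0.3, [0, 0.001, -0.122], 0]]'

```text
time: 18.05
tool_pos: [0.5955, 0.3455, 0.0137]
tool_rot: [0.706, 0.009, 0.708, -0.01]
contact_force: [-0.2, 1.0, 0.1]
gripper_width: 0.65
```

Request:
play_rows --motion '[[0.2, [0, 0, 0], 0], [1, [0, 0, 0], 0], [1, [0, 0, 0], 0], [1, [0, 0, 0], 0], [1, [0, 0, 0.01], 0]]'

```text
time: 18.55
tool_pos: [0.5957, 0.3469, 0.0252]
tool_rot: [0.706, 0.009, 0.708, -0.009]
contact_force: [-0.4, 0.0, -1.5]
gripper_width: 0.502
```

Request:
play_rows --motion '[[1, [0, 0, 0.045], 0], [1, [0, -0.005, 0.09], 0], [1, [-0.004, -0.05, 0.1], 0], [1, [-0.008, -0.1, 0.1], 0], [1, [-0.012, -0.148, 0.1], 0]]'

```text
time: 19.05
tool_pos: [0.5849, 0.1982, 0.1279]
tool_rot: [0.708, 0.009, 0.706, -0.009]
contact_force: [1.0, -0.9, -0.9]
gripper_width: 0.498
```

```bash
python3 - <<'E'
from h import *
st()
E
```

```text
t 19.05 tcp [0.5849 0.1982 0.1279] jaw deg -1.41 F [ 0.96 -0.91 -0.95] w 0.498 j6 0.23
```

Request:
play_rows --motion '[[1, [-0.004, -0.05, 0], 0], [1, [-0.008, -0.1, 0], 0], [1, [-0.012, -0.145, 0], 0], [1, [-0.013, -0.163, 0], 0], [1, [-0.013, -0.163, 0], 0]]'

```text
time: 19.55
tool_pos: [0.5716, 0.0339, 0.1267]
tool_rot: [0.707, 0.01, 0.707, -0.011]
contact_force: [1.1, 1.1, -1.5]
gripper_width: 0.499
```

```bash
python3 - <<'E'
from h import *
st(); save("wrist","w10"); st()
E
```

```text
t 19.55 tcp [0.5716 0.0339 0.1267] jaw deg -1.71 F [ 1.07  1.13 -1.47] w 0.499 j6 -0.04
t 19.6 tcp [0.5717 0.0354 0.1266] jaw deg -1.62 F [-1.19  0.46 -0.04] w 0.503 j6 -0.04
```

View pics/w10.png

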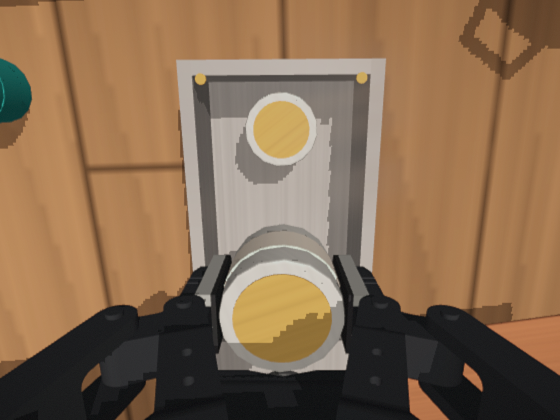

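The first tin stands at (281,130) in the trough, and the held one at (282,318) is clear of it. I lower to z = 0.013 and release.

Request:
play_rows --motion '[[1, [0, 0, -0.045], 0], [1, [0, 0, -0.085], 0], [1, [0, 0, -0.106], 0], [1, [0, 0, -0.1135], 0], [1, [0, 0, -0.1135], 0]]'

```text
time: 20.1
tool_pos: [0.5716, 0.0379, 0.0132]
tool_rot: [0.707, 0.009, 0.708, -0.008]
contact_force: [0.6, 0.4, -0.8]
gripper_width: 0.5
```

Request:
play_rows --motion '[[-0.1, [0, 0, 0], 0], [-0.25, [0, 0, 0], 0], [-0.25, [0, 0, 0], 0], [-0.25, [0, 0, 0.03], 0], [-0.25, [0, 0, 0.08], 0]]'

```text
time: 20.6
tool_pos: [0.5682, 0.0366, 0.0889]
tool_rot: [0.704, 0.009, 0.71, -0.009]
contact_force: [-0.3, -0.3, 0.0]
gripper_width: 0.623
```

Request:
play_rows --motion '[[-0.3, [-0.01, 0.03, 0.035], 0], [-0.3, [-0.03, 0.075, 0.045], 0], [-0.3, [-0.05, 0.12, 0.045], 0], [-0.3, [-0.07, 0.165, 0.045], 0], [-0.3, [-0.09, 0.21, 0.045], 0]]'

```text
time: 21.1
tool_pos: [0.4808, 0.2479, 0.1379]
tool_rot: [0.707, 0.01, 0.707, -0.009]
contact_force: [-0.0, 0.7, -0.5]
gripper_width: 0.646
```

```bash
python3 - <<'E'
from h import *
st()
E
```

```text
t 21.1 tcp [0.4808 0.2479 0.1379] jaw deg -1.51 F [-0.01  0.66 -0.48] w 0.646 j6 0.36
```

Request:
play_rows --motion '[[-0.3, [-0.025, 0.04, 0], 0], [-0.3, [-0.0535, 0.08, 0], 0], [-0.3, [-0.0535, 0.08, 0], 0], [-0.3, [-0.0535, 0.08, 0], 0]]'

```text
time: 21.5
tool_pos: [0.4275, 0.327, 0.1374]
tool_rot: [0.707, 0.008, 0.707, -0.008]
contact_force: [0.0, -0.1, 0.1]
gripper_width: 0.648
```

```bash
python3 - <<'E'
from h import *
st(); p,d=save("wrist","w11")
for o in lids("wrist",p,d): print(*o)
st()
E
```

```text
t 21.5 tcp [0.4275 0.327  0.1374] jaw deg -1.33 F [ 0.03 -0.12  0.11] w 0.648 j6 0.54
good [0.429  0.3268 0.0533] [0.4289 0.3267] 1738 [281. 217.]
spent [0.52   0.2638 0.0336] [0.5185 0.2656] 81 [401. 284.]
spent [0.6057 0.2645 0.034 ] [0.6066 0.2649] 89 [518. 282.]
spent [0.4389 0.2569 0.0326] [0.4388 0.2606] 152 [296. 293.]
spent [0.6043 0.2433 0.0535] [0.6055 0.2446] 1273 [528. 320.]
spent [0.4268 0.2423 0.0533] [0.4266 0.2427] 1365 [281. 328.]
t 21.55 tcp [0.4282 0.3262 0.1374] jaw deg -1.45 F [-0.64 -1.06 -0.74] w 0.649 j6 0.54
```

View pics/w11.png

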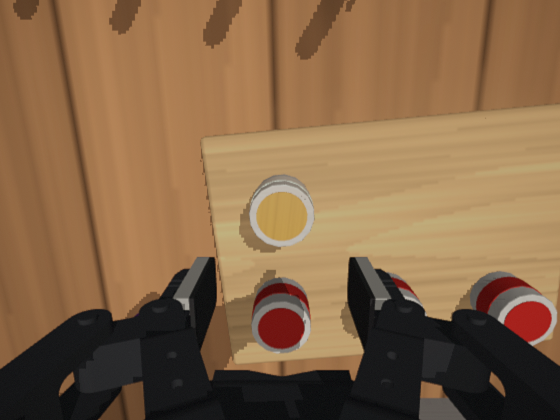

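The last good tin is at (281,215), centred. Same descent and grasp.

Request:
play_rows --motion '[[-0.3, [0.001, 0.001, -0.045], 0], [-0.3, [0.001, 0.001, -0.085], 0], [-0.3, [0.001, 0.001, -0.11], 0], [-0.3, [0.001, 0.001, -0.122], 0], [-0.3, [0.001, 0.001, -0.122], 0]]'

```text
time: 22.05
tool_pos: [0.4287, 0.3255, 0.0135]
tool_rot: [0.706, 0.009, 0.708, -0.011]
contact_force: [0.2, -0.3, 1.3]
gripper_width: 0.648
```

Request:
play_rows --motion '[[0.2, [0, 0, 0], 0], [1, [0, 0, 0], 0], [1, [0, 0, 0], 0], [1, [0, 0, 0], 0], [1, [0, 0, 0.01], 0]]'

```text
time: 22.55
tool_pos: [0.4283, 0.3268, 0.0249]
tool_rot: [0.706, 0.009, 0.708, -0.01]
contact_force: [0.1, 0.5, -1.1]
gripper_width: 0.503
```

Request:
play_rows --motion '[[1, [0, 0, 0.045], 0], [1, [0.005, -0.005, 0.09], 0], [1, [0.025, -0.045, 0.1], 0], [1, [0.045, -0.088, 0.1], 0], [1, [0.065, -0.13, 0.1], 0]]'

```text
time: 23.05
tool_pos: [0.4952, 0.1963, 0.1275]
tool_rot: [0.708, 0.009, 0.706, -0.008]
contact_force: [1.0, 0.4, -0.7]
gripper_width: 0.501
```

Request:
play_rows --motion '[[1, [0.02, -0.045, 0], 0], [1, [0.04, -0.09, 0], 0], [1, [0.06, -0.135, 0], 0], [1, [0.072, -0.175, 0], 0], [1, [0.072, -0.2, 0], 0]]'

```text
time: 23.55
tool_pos: [0.5674, -0.0057, 0.1265]
tool_rot: [0.708, 0.01, 0.706, -0.01]
contact_force: [0.1, 0.7, 0.5]
gripper_width: 0.5
```

```bash
python3 - <<'E'
from h import *
st(); save("wrist","w12"); st()
E
```

```text
t 23.55 tcp [ 0.5674 -0.0057  0.1265] jaw deg -1.62 F [0.06 0.68 0.49] w 0.5 j6 -0.11
t 23.6 tcp [ 0.5669 -0.0081  0.1264] jaw deg -1.71 F [ 0.54 -2.17 -1.42] w 0.507 j6 -0.11
```

View pics/w12.png

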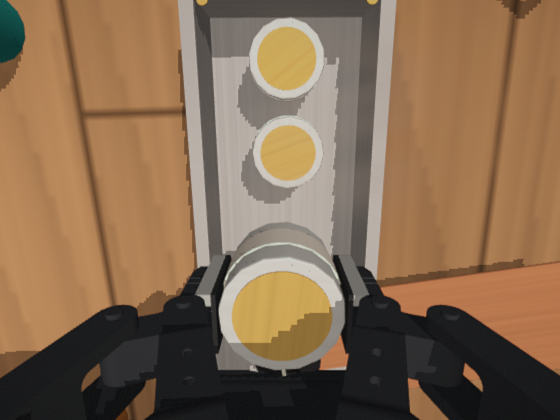

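Both tins in the trough are upright, at (287,58) and (288,152). The third goes to y ≈ −0.014, which leaves gaps both to its neighbour and between the gripper body and the knob.

Request:
play_rows --motion '[[1, [0.003, -0.008, 0], 0], [1, [0.003, -0.008, 0], 0], [1, [0.003, -0.008, 0], 0]]'

```text
time: 23.9
tool_pos: [0.5691, -0.0099, 0.1255]
tool_rot: [0.707, 0.009, 0.707, -0.009]
contact_force: [-0.2, 0.2, 0.4]
gripper_width: 0.505
```

```bash
python3 - <<'E'
from h import *
st(); cams.grab_frame("top"); st()
E
```

```text
t 23.9 tcp [ 0.5691 -0.0099  0.1255] jaw deg -1.44 F [-0.16  0.2   0.35] w 0.505 j6 -0.12
t 23.95 tcp [ 0.569  -0.0097  0.1254] jaw deg -1.41 F [-0.96 -0.7  -1.  ] w 0.5 j6 -0.12
```

Request:
play_rows --motion '[[1, [0.001, -0.006, -0.045], 0], [1, [0.001, -0.006, -0.075], 0], [1, [0.001, -0.006, -0.075], 0]]'

```text
time: 24.25
tool_pos: [0.5657, -0.0151, 0.045]
tool_rot: [0.703, 0.009, 0.711, -0.008]
contact_force: [-1.8, 0.4, -1.0]
gripper_width: 0.503
```

```bash
python3 - <<'E'
from h import *
st(); save("wrist","w13"); save("scene","s13",(200,150,420,350),3); st()
E
```

```text
t 24.25 tcp [ 0.5657 -0.0151  0.045 ] jaw deg -1.41 F [-1.75  0.4  -0.95] w 0.503 j6 -0.13
t 24.35 tcp [ 0.5699 -0.0159  0.0503] jaw deg -1.42 F [ 0.76  0.6  -0.65] w 0.499 j6 -0.13
```

View pics/w13.png

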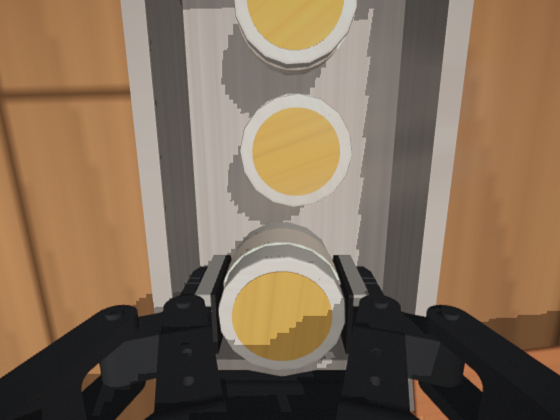

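View pics/s13.png

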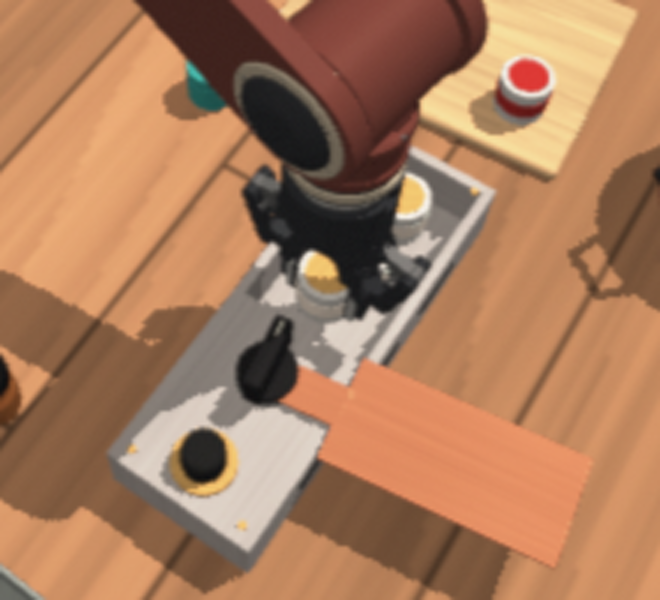

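The held tin is clear of its neighbour at (296,150), and the scene crop shows the gripper clear of the knob. I lower it the rest of the way and release.

Request:
play_rows --motion '[[1, [0.001, 0, -0.02], 0], [1, [0.001, 0, -0.032], 0], [1, [0.001, 0, -0.0365], 0], [1, [0.001, 0, -0.0365], 0]]'

```text
time: 24.75
tool_pos: [0.5711, -0.0166, 0.014]
tool_rot: [0.707, 0.009, 0.707, -0.009]
contact_force: [-0.3, 0.3, -1.0]
gripper_width: 0.5
```

Request:
play_rows --motion '[[-0.1, [0, 0, 0], 0], [-0.25, [0, 0, 0], 0], [-0.25, [0, 0, 0], 0], [-0.25, [0, 0, 0.03], 0], [-0.25, [0, 0.005, 0.075], 0]]'

```text
time: 25.25
tool_pos: [0.5684, -0.0117, 0.0865]
tool_rot: [0.705, 0.01, 0.71, -0.009]
contact_force: [0.8, -0.7, -0.3]
gripper_width: 0.625
```

Request:
play_rows --motion '[[-0.3, [-0.01, 0.04, 0.035], 0.1], [-0.3, [-0.025, 0.08, 0.06], 0.2], [-0.3, [-0.035, 0.125, 0.06], 0.35], [-0.3, [-0.05, 0.17, 0.06], 0.5], [-0.3, [-0.06, 0.2, 0.06], 0.64]]'

```text
time: 25.75
tool_pos: [0.5104, 0.1907, 0.1499]
tool_rot: [0.674, -0.216, 0.673, 0.216]
contact_force: [0.1, -0.6, -0.4]
gripper_width: 0.653
```

```bash
python3 - <<'E'
from h import *
st(); p,d=save("scene","s14")
for o in lids("scene",p,d): print(*o)
p,d=save("top","t14",(105,35,435,285),2)
for o in lids("top",p,d): print(*o)
st()
E
```

```text
t 25.75 tcp [0.5104 0.1907 0.1499] jaw deg 35.6 F [ 0.13 -0.63 -0.45] w 0.653 j6 -0.4
good [0.5749 0.0907 0.0487] [0.5744 0.0907] 88 [334. 215.]
good [0.5736 0.0368 0.0489] [0.5741 0.0369] 91 [322. 232.]
good [ 0.5729 -0.0163  0.0485] [ 0.5729 -0.016 ] 106 [309. 249.]
good [ 0.5696 -0.1719  0.0603] [ 0.5801 -0.1823] 97 [269. 308.]
good [0.5728 0.0924 0.0477] [0.5722 0.0923] 101 [233. 175.]
good [0.5717 0.0393 0.0468] [0.5713 0.0392] 100 [253. 176.]
good [ 0.5699 -0.0151  0.0468] [ 0.5702 -0.0138] 103 [273. 177.]
good [ 0.5654 -0.169   0.0589] [ 0.5577 -0.1611] 93 [331. 180.]
spent [0.5111 0.2479 0.0515] [0.5122 0.2496] 62 [173. 196.]
t 25.85 tcp [0.5099 0.1914 0.1494] jaw deg 35.54 F [ 0.57 -0.95 -0.51] w 0.652 j6 -0.4
```

View pics/s14.png

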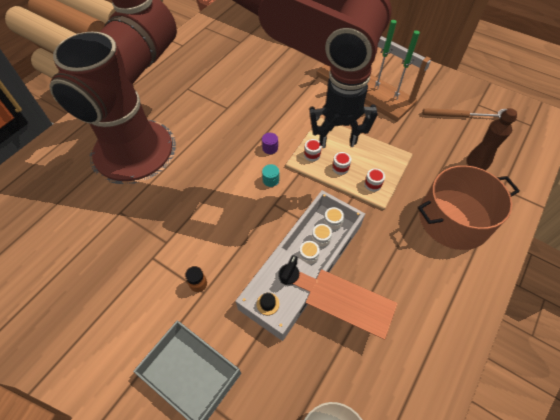

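View pics/t14.png

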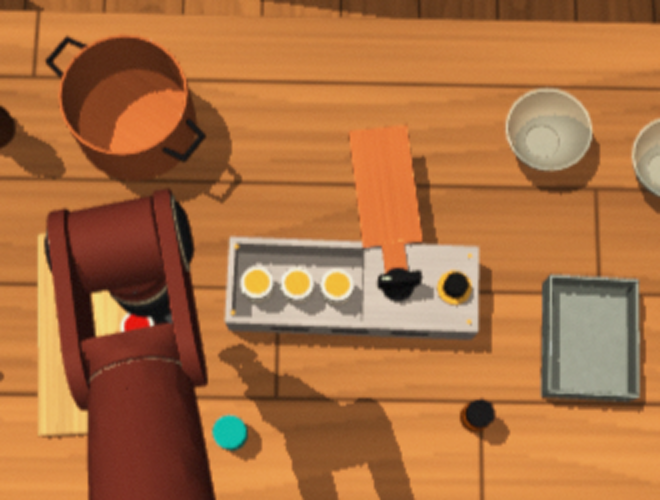

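All three good tins stand in the trough at scene (334,215), (322,232), (309,249), with lids at z ≈ 0.048 as expected and the plate still open. Now the spent tins, with jaws along y. Middle one first.

Request:
play_rows --motion '[[-0.3, [0, 0.02, 0], 0.14], [-0.3, [0, 0.04, 0], 0.28], [-0.3, [0, 0.055, 0], 0.42], [-0.3, [0, 0.055, 0], 0.56], [-0.3, [0, 0.055, 0], 0.7]]'

```text
time: 26.35
tool_pos: [0.5116, 0.2429, 0.149]
tool_rot: [0.559, -0.433, 0.559, 0.433]
contact_force: [-0.8, -0.6, -0.2]
gripper_width: 0.647
```

Request:
play_rows --motion '[[-0.3, [0, 0, 0], 0.14], [-0.3, [0, 0, -0.01], 0.23], [-0.3, [0, 0, -0.015], 0.23], [-0.3, [0, 0, -0.015], 0.23]]'

```text
time: 26.75
tool_pos: [0.5108, 0.2424, 0.1328]
tool_rot: [0.507, -0.492, 0.508, 0.493]
contact_force: [-0.3, -0.1, -0.1]
gripper_width: 0.652
```

```bash
python3 - <<'E'
from h import *
st(); p,d=save("wrist","w15")
for o in lids("wrist",p,d): print(*o)
st()
E
```

```text
t 26.75 tcp [0.5108 0.2424 0.1328] jaw deg 88.27 F [-0.34 -0.15 -0.07] w 0.652 j6 -1.23
good [0.53   0.1209 0.0584] [0.5302 0.1213] 52 [ 96. 253.]
good [0.5726 0.0914 0.05  ] [0.5709 0.0895] 1129 [ 68. 303.]
good [0.5747 0.0453 0.05  ] [0.5758 0.0461] 586 [  8. 310.]
spent [0.4248 0.2434 0.0537] [0.4264 0.2389] 1273 [273.  78.]
spent [0.5219 0.2457 0.0539] [0.5231 0.2455] 186 [286. 235.]
spent [0.6042 0.2447 0.0541] [0.6039 0.2445] 1349 [288. 341.]
t 26.8 tcp [0.511  0.2426 0.1334] jaw deg 88.3 F [-0.31  0.25 -0.28] w 0.654 j6 -1.23
```

View pics/w15.png

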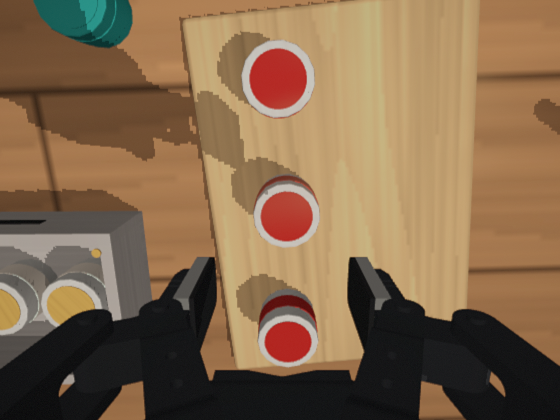

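Red-lid tins at (278,78), (287,212), (288,340). The middle one sits just right of the finger centre, so I shift y by +3 mm and grasp.

Request:
play_rows --motion '[[-0.3, [-0.001, 0.003, -0.045], 0], [-0.3, [-0.001, 0.003, -0.085], 0], [-0.3, [-0.001, 0.003, -0.11], 0], [-0.3, [-0.001, 0.003, -0.118], 0], [-0.3, [-0.001, 0.003, -0.118], 0]]'

```text
time: 27.3
tool_pos: [0.5096, 0.2459, 0.015]
tool_rot: [0.506, -0.493, 0.508, 0.493]
contact_force: [-0.7, -0.8, -0.0]
gripper_width: 0.649
```

Request:
play_rows --motion '[[0.2, [0, 0, 0], 0], [1, [0, 0, 0], 0], [1, [0, 0, 0], 0], [1, [0, 0, 0], 0], [1, [0, 0, 0.01], 0]]'

```text
time: 27.8
tool_pos: [0.5092, 0.246, 0.0253]
tool_rot: [0.506, -0.493, 0.507, 0.494]
contact_force: [-1.0, -0.6, -1.1]
gripper_width: 0.501
```

Request:
play_rows --motion '[[1, [0, 0, 0.045], 0], [1, [0, -0.005, 0.09], 0], [1, [0, -0.05, 0.11], 0], [1, [0, -0.1, 0.12], 0], [1, [0, -0.15, 0.12], 0]]'

```text
time: 28.3
tool_pos: [0.5111, 0.0962, 0.1489]
tool_rot: [0.508, -0.495, 0.505, 0.493]
contact_force: [1.0, -0.1, -1.6]
gripper_width: 0.5
```

```bash
python3 - <<'E'
from h import *
st()
E
```

```text
t 28.3 tcp [0.5111 0.0962 0.1489] jaw deg 88.57 F [ 1.02 -0.12 -1.56] w 0.5 j6 -1.5
```

Request:
play_rows --motion '[[1, [0, -0.05, 0], 0], [1, [0, -0.1, 0], 0], [1, [0, -0.15, 0], 0], [1, [0, -0.2, 0], 0], [1, [0.008, -0.248, 0], 0]]'

```text
time: 28.8
tool_pos: [0.517, -0.1526, 0.1461]
tool_rot: [0.507, -0.493, 0.507, 0.493]
contact_force: [1.2, 0.8, -0.9]
gripper_width: 0.501
```

Request:
play_rows --motion '[[1, [0.01, -0.045, 0], 0], [1, [0.02, -0.09, 0], 0], [1, [0.03, -0.135, 0], 0], [1, [0.04, -0.18, 0], 0], [1, [0.04, -0.204, 0], 0]]'

```text
time: 29.3
tool_pos: [0.5582, -0.3581, 0.146]
tool_rot: [0.507, -0.493, 0.507, 0.492]
contact_force: [0.0, 0.5, -1.0]
gripper_width: 0.499
```

Request:
play_rows --motion '[[1, [0, 0, -0.02], 0], [1, [0, 0, -0.04], 0], [1, [0, 0, -0.04], 0]]'

```text
time: 29.6
tool_pos: [0.5558, -0.3533, 0.1019]
tool_rot: [0.506, -0.49, 0.507, 0.496]
contact_force: [0.1, 0.3, -0.7]
gripper_width: 0.499
```

```bash
python3 - <<'E'
from h import *
st(); save("wrist","w16"); 
p,d=save("scene","s16",(100,200,400,420),2.5); st()
E
```

```text
t 29.6 tcp [ 0.5558 -0.3533  0.1019] jaw deg 88.43 F [ 0.05  0.31 -0.65] w 0.499 j6 -2.22
t 29.7 tcp [ 0.5577 -0.3543  0.1055] jaw deg 88.47 F [ 0.07 -0.25  0.1 ] w 0.502 j6 -2.22
```

View pics/w16.png

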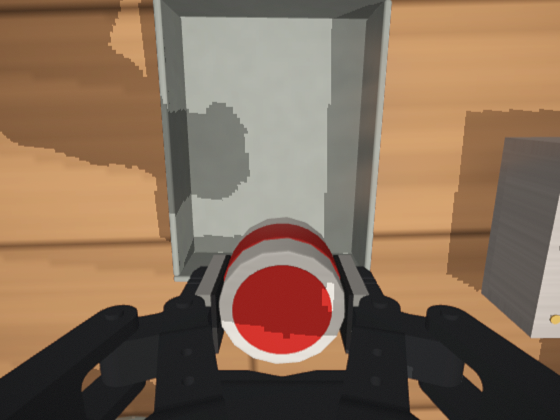

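View pics/s16.png

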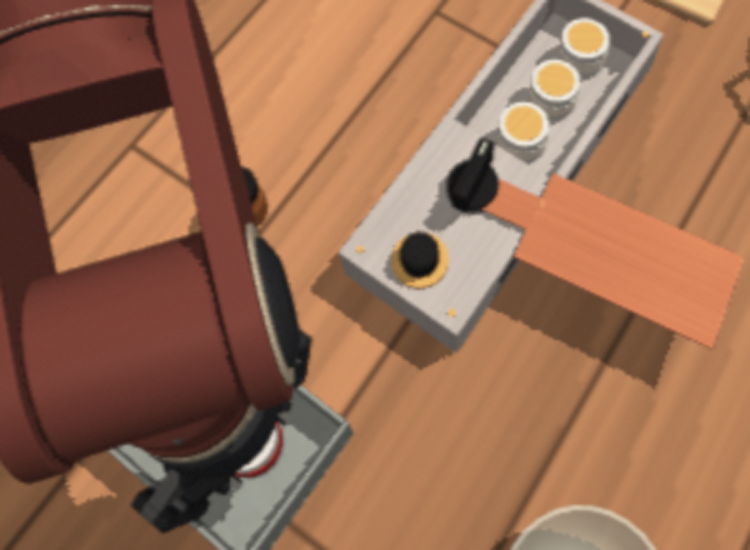

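```bash
python3 - <<'E'
from h import *
np.set_printoptions(precision=4,suppress=True)
for n in ["top","scene"]:
    W=np.load(n+"_W.npy"); x,y,z=W[...,0],W[...,1],W[...,2]
    m=(x>0.38)&(x<0.64)&(y<-0.26)&(y>-0.45)&(z>0.030)&(z<0.06)
    print(n,rect(W,m),m.sum(),np.nanpercentile(z[m],[5,50,95]))
c=np.array([0.5085,-0.356]); pts=[[c[0]+sx*.08,c[1]+sy*.06,.045] for sx in(-1,1) for sy in (-1,1)]
print(proj("wrist",pts))
E
```

```text
top ((506.94915771484375, -355.0467834472656), (122.65922546386719, 160.7176055908203), 87.65904235839844) 534 [0.0317 0.0411 0.0467]
scene ((509.7017822265625, -357.3504943847656), (120.09648132324219, 161.5429229736328), 87.78770446777344) 947 [0.0321 0.044  0.0468]
[[151.1739 -14.9154]
 [390.2203 -22.1641]
 [183.0428 276.0889]
 [376.3072 271.2729]]
```

The measured bin centre is (0.508, −0.356) with yaw ≈ −2.3°. Its projected rim matches the wrist picture (corners at (183,276) and (376,271)). I lower into the far slot.

Request:
play_rows --motion '[[1, [-0.001, -0.004, -0.03], -0.02], [1, [-0.001, -0.004, -0.065], -0.02], [1, [-0.001, -0.004, -0.085], -0.02], [1, [-0.001, -0.004, -0.0935], -0.02], [1, [-0.001, -0.004, -0.0935], -0.02]]'

```text
time: 30.2
tool_pos: [0.5571, -0.3585, 0.0123]
tool_rot: [0.511, -0.488, 0.512, 0.488]
contact_force: [0.6, -0.4, -0.5]
gripper_width: 0.497
```

Request:
play_rows --motion '[[-0.1, [0, 0, 0], 0], [-0.25, [0, 0, 0], 0], [-0.25, [0, 0, 0], 0], [-0.25, [0, 0, 0.03], 0], [-0.25, [0, 0.0, 0.08], 0]]'

```text
time: 30.7
tool_pos: [0.5547, -0.3568, 0.0892]
tool_rot: [0.511, -0.485, 0.512, 0.491]
contact_force: [-0.1, -0.2, -0.4]
gripper_width: 0.626
```

```bash
python3 - <<'E'
from h import *
st(); save("wrist","w17"); st()
E
```

```text
t 30.7 tcp [ 0.5547 -0.3568  0.0892] jaw deg 87.31 F [-0.11 -0.25 -0.37] w 0.626 j6 -2.21
t 30.75 tcp [ 0.5606 -0.3614  0.1029] jaw deg 87.33 F [ 5.02 -1.76  6.87] w 0.627 j6 -2.21
```

View pics/w17.png

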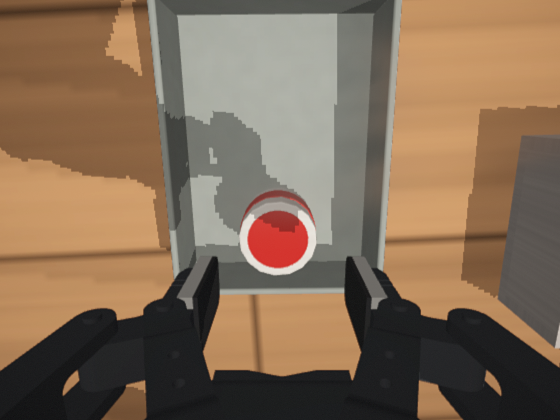

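The first spent tin stands in the bin at (278,237). Back for the one at (0.604, 0.245).

Request:
play_rows --motion '[[-0.3, [0, 0.015, 0.045], 0], [-0.3, [0, 0.06, 0.055], 0], [-0.3, [0, 0.11, 0.055], 0], [-0.3, [0.0, 0.16, 0.055], 0], [-0.3, [0.0, 0.21, 0.055], 0]]'

```text
time: 31.25
tool_pos: [0.5575, -0.1473, 0.1488]
tool_rot: [0.512, -0.489, 0.511, 0.487]
contact_force: [1.4, 1.0, -0.1]
gripper_width: 0.646
```

Request:
play_rows --motion '[[-0.3, [0.005, 0.05, 0], 0], [-0.3, [0.01, 0.099, 0], 0], [-0.3, [0.015, 0.148, 0], 0], [-0.3, [0.02, 0.197, 0], 0], [-0.3, [0.025, 0.246, 0], 0]]'

```text
time: 31.75
tool_pos: [0.5826, 0.0993, 0.1488]
tool_rot: [0.512, -0.489, 0.511, 0.487]
contact_force: [1.0, -0.2, 0.3]
gripper_width: 0.649
```

Request:
play_rows --motion '[[-0.3, [0.008, 0.049, 0], 0], [-0.3, [0.016, 0.098, -0.002], 0], [-0.3, [0.022, 0.146, -0.01], 0], [-0.3, [0.022, 0.146, -0.01], 0], [-0.3, [0.022, 0.146, -0.01], 0]]'

```text
time: 32.25
tool_pos: [0.6042, 0.2443, 0.1377]
tool_rot: [0.511, -0.489, 0.511, 0.488]
contact_force: [0.7, -1.3, 0.8]
gripper_width: 0.652
```

```bash
python3 - <<'E'
from h import *
st(); p,d=save("wrist","w18")
for o in lids("wrist",p,d): print(*o)
st()
E
```

```text
t 32.25 tcp [0.6042 0.2443 0.1377] jaw deg 87.45 F [ 0.68 -1.28  0.83] w 0.652 j6 -1.26
good [0.5299 0.1199 0.0581] [0.5299 0.1198] 68 [ 69. 107.]
good [0.5739 0.0901 0.0495] [0.5735 0.0901] 1951 [ 45. 179.]
good [0.6198 0.1174 0.0582] [0.6195 0.1177] 56 [ 93. 248.]
spent [0.6168 0.2435 0.0536] [0.6178 0.2429] 70 [281. 234.]
t 32.3 tcp [0.6044 0.2432 0.1379] jaw deg 87.35 F [ 0.34  0.5  -0.48] w 0.652 j6 -1.26
```

View pics/w18.png

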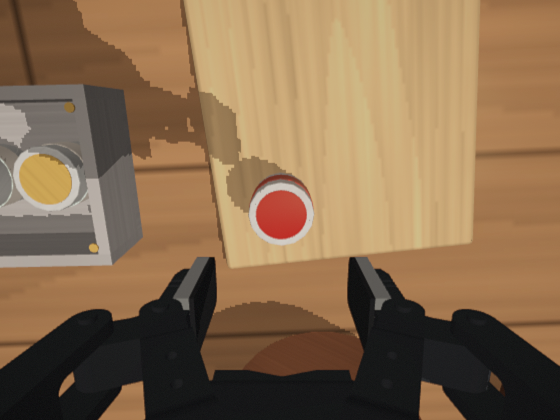

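The tin at (281,212) is centred. Descend and grasp.

Request:
play_rows --motion '[[-0.3, [0, 0.001, -0.045], 0], [-0.3, [0, 0.001, -0.085], 0], [-0.3, [0, 0.001, -0.112], 0], [-0.3, [0, 0.001, -0.122], 0], [-0.3, [0, 0.001, -0.122], 0]]'

```text
time: 32.8
tool_pos: [0.6034, 0.2427, 0.0142]
tool_rot: [0.511, -0.487, 0.513, 0.488]
contact_force: [-0.6, 0.2, 0.4]
gripper_width: 0.65
```

Request:
play_rows --motion '[[0.2, [0, 0, 0], 0], [1, [0, 0, 0], 0], [1, [0, 0, 0], 0], [1, [0, 0, 0], 0], [1, [0, 0, 0.01], 0]]'

```text
time: 33.3
tool_pos: [0.6033, 0.2441, 0.0248]
tool_rot: [0.511, -0.488, 0.512, 0.489]
contact_force: [-0.6, -0.8, -0.8]
gripper_width: 0.501
```

Request:
play_rows --motion '[[1, [0, 0, 0.045], 0], [1, [-0.002, -0.005, 0.09], 0], [1, [-0.012, -0.05, 0.11], 0], [1, [-0.022, -0.098, 0.12], 0], [1, [-0.032, -0.146, 0.12], 0]]'

```text
time: 33.8
tool_pos: [0.573, 0.0974, 0.1488]
tool_rot: [0.513, -0.49, 0.51, 0.487]
contact_force: [0.7, -1.6, -0.5]
gripper_width: 0.499
```

```bash
python3 - <<'E'
from h import *
st()
E
```

```text
t 33.8 tcp [0.573  0.0974 0.1488] jaw deg 87.42 F [ 0.7  -1.62 -0.54] w 0.499 j6 -1.49
```

Request:
play_rows --motion '[[1, [-0.007, -0.049, 0], 0], [1, [-0.014, -0.098, 0], 0], [1, [-0.021, -0.147, 0], 0], [1, [-0.028, -0.196, 0], 0], [1, [-0.035, -0.245, 0], 0]]'

```text
time: 34.3
tool_pos: [0.5364, -0.1484, 0.146]
tool_rot: [0.512, -0.488, 0.511, 0.488]
contact_force: [1.0, 0.2, -0.9]
gripper_width: 0.499
```

Request:
play_rows --motion '[[1, [-0.007, -0.049, 0], 0], [1, [-0.014, -0.098, 0], 0], [1, [-0.021, -0.147, -0.005], 0], [1, [-0.029, -0.196, -0.02], 0], [1, [-0.029, -0.208, -0.04], 0]]'

```text
time: 34.8
tool_pos: [0.5078, -0.3598, 0.1072]
tool_rot: [0.512, -0.489, 0.513, 0.485]
contact_force: [0.6, 0.8, -2.2]
gripper_width: 0.497
```

```bash
python3 - <<'E'
from h import *
st(); save("wrist","w19"); st()
E
```

```text
t 34.8 tcp [ 0.5078 -0.3598  0.1072] jaw deg 87.09 F [ 0.57  0.8  -2.15] w 0.497 j6 -2.26
t 34.85 tcp [ 0.5058 -0.3581  0.1019] jaw deg 87.07 F [-2.76 -0.25 -2.43] w 0.496 j6 -2.25
```

View pics/w19.png

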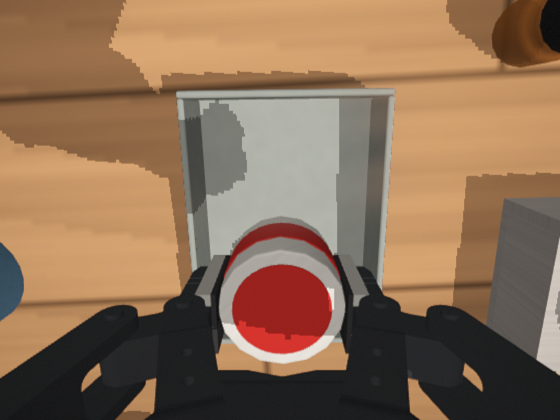

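The tin is held over the middle of the bin, with walls at 180 and 390. Lower and release.

Request:
play_rows --motion '[[1, [0, 0, -0.03], 0], [1, [0, 0, -0.065], 0], [1, [0, 0, -0.085], 0], [1, [0, 0, -0.0925], 0], [1, [0, 0, -0.0925], 0]]'

```text
time: 35.35
tool_pos: [0.5076, -0.3537, 0.012]
tool_rot: [0.511, -0.487, 0.511, 0.489]
contact_force: [1.1, -0.3, -0.3]
gripper_width: 0.497
```

Request:
play_rows --motion '[[-0.1, [0, 0, 0], 0], [-0.25, [0, 0, 0], 0], [-0.25, [0, 0, 0], 0], [-0.25, [0, 0, 0.03], 0], [-0.25, [0, 0.0, 0.08], 0]]'

```text
time: 35.85
tool_pos: [0.5058, -0.3527, 0.09]
tool_rot: [0.511, -0.485, 0.512, 0.491]
contact_force: [0.7, -1.8, -0.4]
gripper_width: 0.624
```

Request:
play_rows --motion '[[-0.3, [0, 0.01, 0.045], 0], [-0.3, [0, 0.055, 0.06], 0], [-0.3, [0, 0.105, 0.06], 0], [-0.3, [0.0, 0.155, 0.06], 0], [-0.3, [0.0, 0.205, 0.06], 0]]'

```text
time: 36.35
tool_pos: [0.5083, -0.1483, 0.1542]
tool_rot: [0.512, -0.489, 0.511, 0.487]
contact_force: [0.8, 0.5, 1.2]
gripper_width: 0.652
```

Request:
play_rows --motion '[[-0.3, [-0.01, 0.048, 0], 0], [-0.3, [-0.02, 0.096, 0], 0], [-0.3, [-0.03, 0.144, 0], 0], [-0.3, [-0.04, 0.192, 0], 0], [-0.3, [-0.05, 0.24, 0], 0]]'

```text
time: 36.85
tool_pos: [0.4578, 0.092, 0.154]
tool_rot: [0.512, -0.489, 0.511, 0.487]
contact_force: [1.7, 0.6, 0.3]
gripper_width: 0.649
```

```bash
python3 - <<'E'
from h import *
st(); p,d=save("scene","s20"); 
for o in lids("scene",p,d): print(*o)
p,d=save("top","t20")
for o in lids("top",p,d): print(*o)
st()
E
```

```text
t 36.85 tcp [0.4578 0.092  0.154 ] jaw deg 87.3 F [1.74 0.57 0.33] w 0.649 j6 -1.48
good [0.5745 0.0903 0.0488] [0.5752 0.0899] 87 [334. 215.]
good [0.574  0.0364 0.0485] [0.5739 0.0362] 92 [322. 232.]
good [ 0.5727 -0.0169  0.0487] [ 0.573  -0.0166] 104 [309. 249.]
good [ 0.5694 -0.1721  0.0603] [ 0.5798 -0.1817] 93 [269. 308.]
good [0.5716 0.0367 0.0467] [0.5719 0.0365] 78 [254. 176.]
good [ 0.5711 -0.0152  0.0473] [ 0.5705 -0.0138] 102 [273. 177.]
good [ 0.5652 -0.1689  0.058 ] [ 0.5584 -0.1606] 87 [330. 180.]
spent [ 0.5568 -0.3578  0.0427] [ 0.5576 -0.3569] 91 [402. 184.]
spent [ 0.5137 -0.3542  0.0427] [ 0.5139 -0.3543] 93 [401. 200.]
spent [0.4231 0.2444 0.0512] [0.4234 0.2452] 96 [172. 230.]
t 36.95 tcp [0.457  0.0948 0.1537] jaw deg 87.75 F [ 0.46 -1.22 -0.67] w 0.651 j6 -1.49
```

View pics/s20.png

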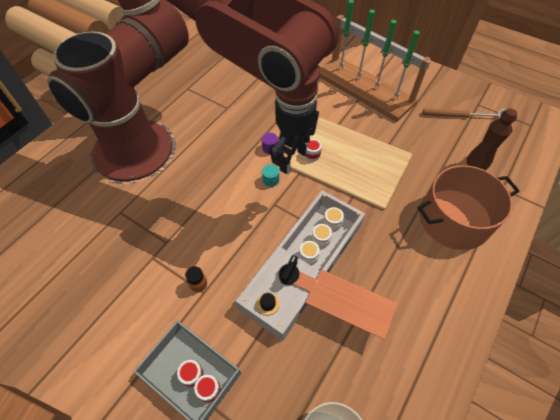

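Two spent tins are in the bin at (190,372) and (206,387). One is left on the board at (314,148).

Request:
play_rows --motion '[[-0.3, [-0.01, 0.048, 0], 0.02], [-0.3, [-0.022, 0.097, 0], 0.02], [-0.3, [-0.0325, 0.145, -0.01], 0.02], [-0.3, [-0.0325, 0.151, -0.015], 0.02], [-0.3, [-0.0325, 0.151, -0.015], 0.02]]'

```text
time: 37.45
tool_pos: [0.4252, 0.2416, 0.1374]
tool_rot: [0.506, -0.494, 0.506, 0.494]
contact_force: [-0.2, -0.3, -0.5]
gripper_width: 0.65
```

```bash
python3 - <<'E'
from h import *
st(); p,d=save("wrist","w21")
for o in lids("wrist",p,d): print(*o)
st()
E
```

```text
t 37.45 tcp [0.4252 0.2416 0.1374] jaw deg 88.6 F [-0.23 -0.26 -0.54] w 0.65 j6 -1.18
good [0.5824 0.0998 0.0499] [0.5833 0.1005] 80 [109. 409.]
spent [0.4393 0.243  0.0537] [0.4398 0.2423] 129 [284. 235.]
t 37.5 tcp [0.4258 0.2407 0.1378] jaw deg 88.5 F [ 0.08 -0.7   0.03] w 0.651 j6 -1.18
```

View pics/w21.png

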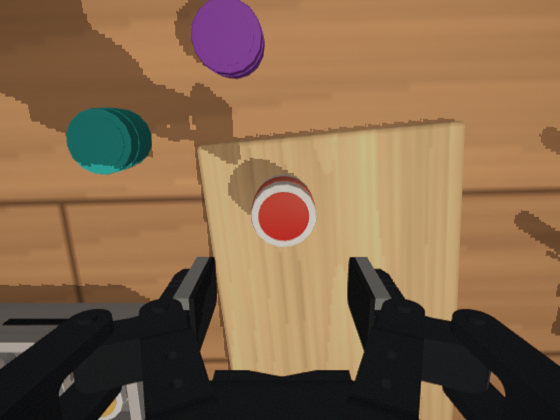

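The red tin is at (284,213). The purple and turquoise look-alikes are well clear.

Request:
play_rows --motion '[[-0.3, [0, 0.002, -0.045], 0], [-0.3, [0, 0.002, -0.085], 0], [-0.3, [0, 0.002, -0.112], 0], [-0.3, [0, 0.002, -0.122], 0], [-0.3, [0, 0.002, -0.122], 0]]'

```text
time: 38.0
tool_pos: [0.4254, 0.2416, 0.0149]
tool_rot: [0.506, -0.492, 0.508, 0.493]
contact_force: [-0.4, 0.2, 0.3]
gripper_width: 0.65
```

Request:
play_rows --motion '[[0.2, [0, 0, 0], 0], [1, [0, 0, 0], 0], [1, [0, 0, 0], 0], [1, [0, 0, 0], 0], [1, [0, 0, 0.01], 0]]'

```text
time: 38.5
tool_pos: [0.4248, 0.243, 0.0255]
tool_rot: [0.506, -0.493, 0.507, 0.494]
contact_force: [0.3, -0.4, -1.2]
gripper_width: 0.502
```

Request:
play_rows --motion '[[1, [0, 0, 0.045], 0], [1, [0.005, -0.005, 0.09], 0], [1, [0.025, -0.045, 0.11], 0], [1, [0.05, -0.088, 0.12], 0], [1, [0.07, -0.13, 0.12], 0]]'

```text
time: 39.0
tool_pos: [0.4977, 0.1124, 0.1493]
tool_rot: [0.508, -0.495, 0.505, 0.492]
contact_force: [1.1, 0.8, -0.3]
gripper_width: 0.5
```

```bash
python3 - <<'E'
from h import *
st()
E
```

```text
t 39.0 tcp [0.4977 0.1124 0.1493] jaw deg 88.55 F [ 1.06  0.84 -0.25] w 0.5 j6 -1.47
```

Request:
play_rows --motion '[[1, [0, -0.05, 0], 0], [1, [0, -0.1, 0], 0], [1, [0, -0.15, 0], 0], [1, [0, -0.2, 0], 0], [1, [0, -0.25, 0], 0]]'

```text
time: 39.5
tool_pos: [0.4951, -0.1385, 0.1464]
tool_rot: [0.507, -0.493, 0.506, 0.493]
contact_force: [1.6, 0.0, -0.1]
gripper_width: 0.503
```

Request:
play_rows --motion '[[1, [0, -0.05, 0], 0], [1, [-0.008, -0.098, 0], 0], [1, [-0.02, -0.145, 0], 0], [1, [-0.03, -0.19, 0], 0], [1, [-0.0365, -0.217, -0.02], 0]]'

```text
time: 40.0
tool_pos: [0.4598, -0.3583, 0.1296]
tool_rot: [0.507, -0.495, 0.507, 0.49]
contact_force: [0.7, 0.4, -0.2]
gripper_width: 0.498
```

Request:
play_rows --motion '[[1, [0, 0, -0.02], -0.02], [1, [0, 0, -0.02], -0.02]]'

```text
time: 40.2
tool_pos: [0.4569, -0.3527, 0.1026]
tool_rot: [0.512, -0.485, 0.512, 0.49]
contact_force: [-0.1, -0.0, -1.4]
gripper_width: 0.499
```

```bash
python3 - <<'E'
from h import *
st(); save("wrist","w22"); st(); save("scene","s22",(100,200,400,420),2.5)
E
```

```text
t 40.2 tcp [ 0.4569 -0.3527  0.1026] jaw deg 87.23 F [-0.07 -0.03 -1.4 ] w 0.499 j6 -2.31
t 40.25 tcp [ 0.4579 -0.3527  0.1043] jaw deg 87.31 F [-0.23 -0.63 -0.05] w 0.501 j6 -2.31
```

View pics/w22.png

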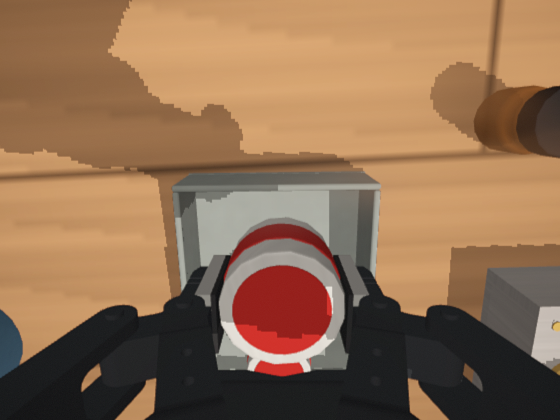

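View pics/s22.png

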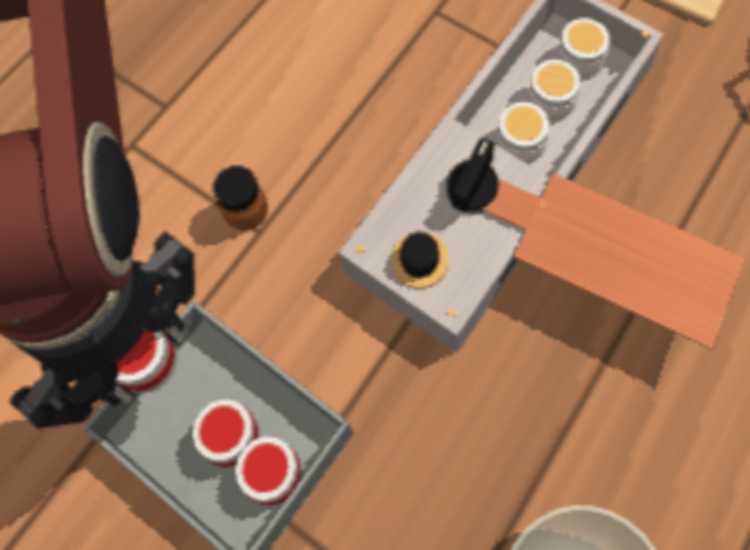

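The held tin clears the near wall (row 183), and the two others are further along in the bin. Lower and release.

Request:
play_rows --motion '[[1, [0.001, -0.001, -0.03], 0], [1, [0.001, -0.001, -0.065], 0], [1, [0.001, -0.001, -0.085], 0], [1, [0.001, -0.001, -0.0925], 0], [1, [0.001, -0.001, -0.0925], 0]]'

```text
time: 40.8
tool_pos: [0.4604, -0.3541, 0.0135]
tool_rot: [0.511, -0.488, 0.511, 0.489]
contact_force: [-0.1, 0.3, -0.6]
gripper_width: 0.501
```

Request:
play_rows --motion '[[-0.1, [0, 0, 0], 0], [-0.25, [0, 0, 0], 0], [-0.25, [0, 0, 0], 0], [-0.25, [0, 0, 0.03], 0], [-0.25, [0, 0.0, 0.08], 0]]'

```text
time: 41.3
tool_pos: [0.4579, -0.3527, 0.0907]
tool_rot: [0.512, -0.485, 0.512, 0.491]
contact_force: [0.9, -0.4, -0.4]
gripper_width: 0.624
```

Request:
play_rows --motion '[[0, [0.02, 0.01, 0.03], 0.02], [1, [0.055, 0.045, 0.03], 0.02], [1, [0.085, 0.085, 0.03], 0.02], [1, [0.105, 0.13, 0.03], 0.02], [1, [0.108, 0.175, 0.03], 0.02]]'

```text
time: 41.8
tool_pos: [0.5703, -0.1784, 0.1248]
tool_rot: [0.507, -0.494, 0.506, 0.492]
contact_force: [-0.7, -0.1, 0.5]
gripper_width: -0.003
```

```bash
python3 - <<'E'
from h import *
st(); p,d=save("scene","s23"); 
for o in lids("scene",p,d): print(*o)
p,d=save("top","t23")
for o in lids("top",p,d): print(*o)
st()
E
```

```text
t 41.8 tcp [ 0.5703 -0.1784  0.1248] jaw deg 88.49 F [-0.68 -0.15  0.49] w -0.003 j6 -1.97
good [ 0.5674 -0.1874  0.0601] [ 0.5673 -0.1882] 31 [262. 310.]
good [0.5731 0.0924 0.0472] [0.5723 0.0924] 98 [233. 175.]
good [0.5715 0.0394 0.0476] [0.5714 0.0392] 101 [253. 176.]
good [ 0.5709 -0.0151  0.0472] [ 0.5707 -0.0138] 103 [273. 177.]
spent [ 0.5574 -0.3574  0.0427] [ 0.5572 -0.3573] 90 [402. 184.]
spent [ 0.5138 -0.3541  0.0428] [ 0.5138 -0.3544] 94 [401. 200.]
spent [ 0.4577 -0.3521  0.0424] [ 0.4578 -0.3526] 93 [401. 221.]
t 41.9 tcp [ 0.5689 -0.1751  0.1238] jaw deg 88.8 F [-0.71 -0.87  0.3 ] w -0.001 j6 -1.97
```

View pics/s23.png

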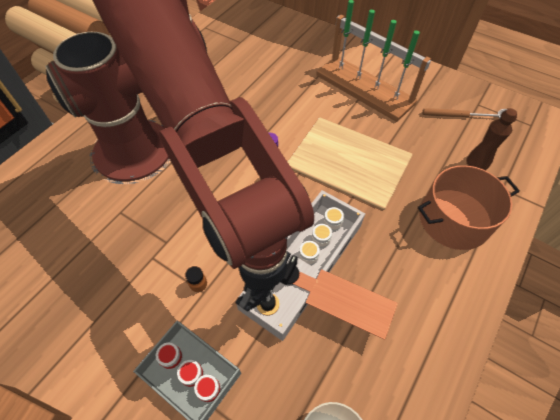

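View pics/t23.png

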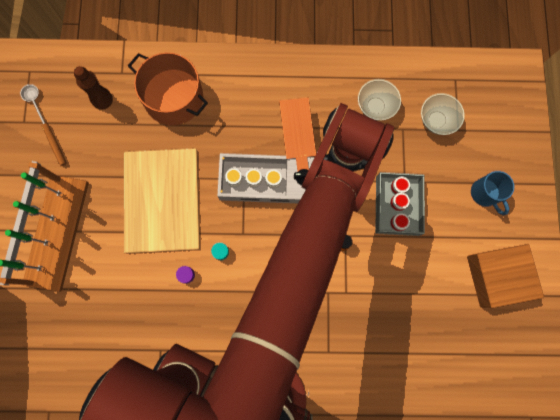

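All six tins are in place: three lids in the trough (top (233,175), (253,176), (273,177)) and three in the bin ((402,184), (401,200), (401,221)). The jar is standing. I move over the button to click it again.

Request:
play_rows --motion '[[1, [-0.002, 0.004, -0.015], 0], [1, [-0.002, 0.004, -0.03], 0], [1, [-0.002, 0.004, -0.03], 0], [1, [-0.002, 0.004, -0.03], 0]]'

```text
time: 42.3
tool_pos: [0.565, -0.1766, 0.0918]
tool_rot: [0.507, -0.492, 0.507, 0.494]
contact_force: [-0.1, -0.6, 1.1]
gripper_width: -0.002
```

```bash
python3 - <<'E'
from h import *
st(); cams.grab_frame("top"); st()
E
```

```text
t 42.3 tcp [ 0.565  -0.1766  0.0918] jaw deg 88.36 F [-0.12 -0.64  1.09] w -0.002 j6 -1.97
t 42.35 tcp [ 0.5657 -0.1767  0.0928] jaw deg 88.37 F [-0.2   0.33  0.39] w 0.001 j6 -1.97
```

Request:
play_rows --motion '[[1, [0.0005, 0.006, 0], 0], [1, [0.0005, 0.006, -0.01], 0], [1, [0.0005, 0.006, -0.018], 0], [1, [0.0005, 0.006, -0.018], 0], [1, [0.0005, 0.006, -0.018], 0]]'

```text
time: 42.85
tool_pos: [0.5662, -0.1696, 0.0747]
tool_rot: [0.506, -0.493, 0.507, 0.494]
contact_force: [0.9, -0.3, 0.4]
gripper_width: -0.001
```

Request:
play_rows --motion '[[1, [0, 0, -0.003], 0], [1, [0, 0, -0.006], 0], [1, [0, 0, -0.008], 0], [1, [0, 0, -0.008], 0]]'

```text
time: 43.25
tool_pos: [0.567, -0.1699, 0.0684]
tool_rot: [0.507, -0.493, 0.507, 0.493]
contact_force: [-2.4, 1.2, 6.2]
gripper_width: -0.003
```

Only 0.4 N at 9 mm, so the button is still IN, and the plunger is met past 12 mm. I finish the press to the firm stop.

Request:
play_rows --motion '[[1, [0, 0, -0.001], 0], [1, [0, 0, -0.002], 0], [1, [0, 0, -0.002], 0]]'

```text
time: 43.55
tool_pos: [0.567, -0.1699, 0.0673]
tool_rot: [0.507, -0.493, 0.507, 0.493]
contact_force: [-4.6, 2.0, 9.6]
gripper_width: -0.004
```

Request:
play_rows --motion '[[1, [0, 0, -0.0006], 0], [1, [0, 0, -0.0006], 0]]'

```text
time: 43.75
tool_pos: [0.567, -0.1699, 0.0672]
tool_rot: [0.507, -0.493, 0.507, 0.493]
contact_force: [-4.9, 2.6, 12.6]
gripper_width: 0.001
```

Request:
play_rows --motion '[[1, [0, 0, 0.01], 0], [1, [0, 0, 0.025], 0], [1, [-0.005, -0.02, 0.06], 0], [1, [-0.02, -0.06, 0.09], 0], [1, [-0.04, -0.1, 0.11], 0]]'

```text
time: 44.25
tool_pos: [0.5278, -0.2697, 0.1772]
tool_rot: [0.506, -0.495, 0.506, 0.493]
contact_force: [1.4, -0.5, 0.3]
gripper_width: -0.001
```

Request:
play_rows --motion '[[1, [-0.02, -0.04, 0.02], 0], [1, [-0.04, -0.06, 0.05], 0], [1, [-0.05, -0.06, 0.08], 0], [1, [-0.05, -0.06, 0.08], 0], [1, [-0.05, -0.06, 0.08], 0]]'

```text
time: 44.75
tool_pos: [0.4772, -0.3291, 0.2552]
tool_rot: [0.507, -0.494, 0.507, 0.492]
contact_force: [-0.8, 0.1, -0.4]
gripper_width: -0.001
```

Request:
play_rows --motion '[[1, [0, 0, 0], 0], [1, [0, 0, 0], 0], [1, [0, 0, 0], 0], [1, [0, 0, 0], 0], [1, [0, 0, 0], 0]]'

```text
time: 45.25
tool_pos: [0.4771, -0.3286, 0.2537]
tool_rot: [0.507, -0.493, 0.507, 0.494]
contact_force: [-0.6, -0.4, -0.7]
gripper_width: -0.001
```

Request:
play_rows --motion '[[1, [0, 0, 0], 0], [1, [0, 0, 0], 0], [1, [0, 0, 0], 0], [1, [0, 0, 0], 0], [1, [0, 0, 0], 0]]'

```text
time: 45.75
tool_pos: [0.4771, -0.3289, 0.2543]
tool_rot: [0.507, -0.493, 0.507, 0.493]
contact_force: [0.4, -0.5, 0.0]
gripper_width: -0.003
```

```bash
python3 - <<'E'
from h import *
st(); p,d=save("scene","s24"); W=cloud("scene",d)
for o in lids("scene",p,d): print(*o)
x,y,z=W[...,0],W[...,1],W[...,2]
hsv=cv2.cvtColor(p,cv2.COLOR_RGB2HSV)
m=(hsv[...,0]<14)&(hsv[...,1]>150)&(z>0.056)&(z<0.07)&(x>.45)&(x<.8)&(y>-.1)&(y<.2); print(rect(W,m),np.nanmedian(z[m]),m.sum())
p,d=save("top","t24")
for o in lids("top",p,d): print(*o)
st()
E
```

```text
t 45.75 tcp [ 0.4771 -0.3289  0.2543] jaw deg 88.46 F [ 0.44 -0.54  0.04] w -0.003 j6 -2.28
good [ 0.5684 -0.1719  0.0602] [ 0.5796 -0.1809] 100 [268. 308.]
((787.0653076171875, 189.57260131835938), (2.3909780979156494, 0.0), 170.92095947265625) 0.05941516941943338 2
good [ 0.5648 -0.1693  0.059 ] [ 0.5585 -0.161 ] 88 [330. 180.]
spent [ 0.5603 -0.3537  0.0437] [ 0.5661 -0.3498] 27 [399. 182.]
t 45.85 tcp [ 0.4771 -0.3289  0.2543] jaw deg 88.46 F [0.25 1.29 1.13] w -0.001 j6 -2.28
```

View pics/s24.png

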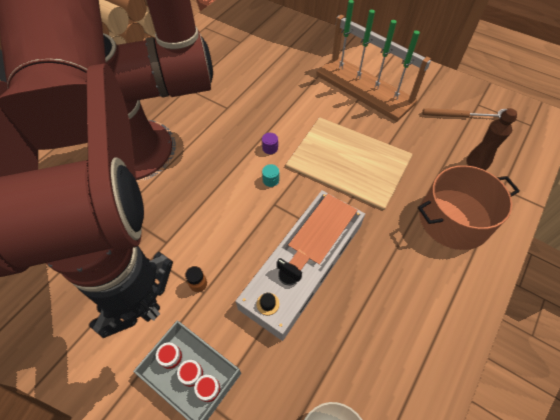

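View pics/t24.png

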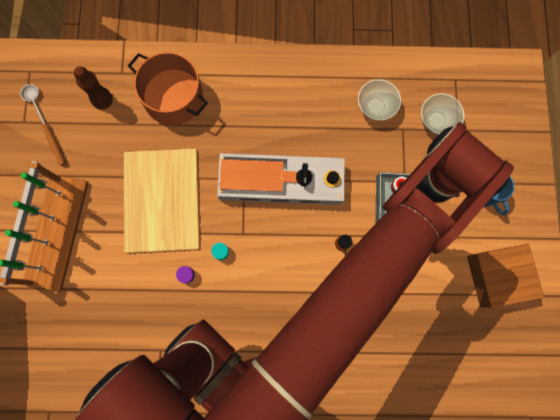

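The plate lies over the trough at scene (322,228), and three red lids are in the bin at (168,354), (189,373), (207,388). I compare the plate's angle numerically with the starting picture before handing in.

```bash
python3 - <<'E'
from h import *
cams.grab_frame("top")
for a in ["top0","top1","t24","scene0","s24"]:
    p=cv2.imread(f"pics/{a}.png"); h=cv2.cvtColor(p,cv2.COLOR_BGR2HSV)
    m=((h[...,0]<13)&(h[...,1]>160)&(h[...,2]>150)).astype(np.uint8)
    box=(slice(150,200),slice(215,300)) if a[0]=='t' else (slice(185,275),slice(275,370))
    q=np.argwhere(m[box])[:,::-1].astype(np.float32); r=cv2.minAreaRect(q); print(a,len(q),r)
p0=cv2.imread("pics/scene0.png").astype(int); p1=cv2.imread("pics/s24.png").astype(int)
D=np.abs(p0-p1).max(-1)[190:330,235:370]; print("changed px",(D>50).sum())
save("scene","s25",(110,170,410,420),2.5); st()
E
```

```text
top0 1942 ((43.0, 20.0), (82.0, 40.0), -0.0)
top1 1952 ((40.5, 20.0), (40.0, 81.0), 90.0)
t24 1946 ((43.240421295166016, 24.989620208740234), (75.93927764892578, 29.37651252746582), 2.2906100749969482)
scene0 0 ((0.0, 0.0), (0.0, 0.0), 0.0)
s24 0 ((0.0, 0.0), (0.0, 0.0), 0.0)
changed px 53
t 45.95 tcp [ 0.4771 -0.3289  0.2543] jaw deg 88.47 F [ 0.16  0.35 -0.3 ] w -0.0 j6 -2.28
```

View pics/s25.png

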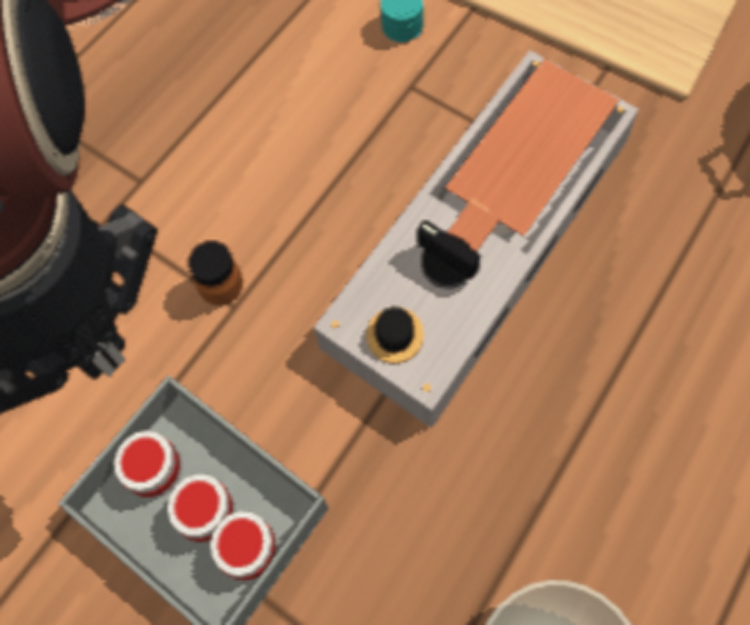

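The final picture matches the start around the burner, with only 53 pixels changed and the same plate area (1946 against 1942 px), so the damper is shut. All three spent tins stand in the bin and the gripper is clear of everything. I hand in.

```bash
python3 - <<'E'
from plant import workorder,state
print(workorder.job_done(), state()["time"])
E
```

```text
the job is handed in; nothing more can be done
the job is handed in; nothing more can be done
```

I handed the job in at about 46 s. The damper is shut over three good tins, three spent tins are in the bin, and the jar is still standing where it was. No verdict is reported.

- **Button and damper:** The first feel met 4.6 N about 2–3 mm down, so the button was OUT and I clicked it in (11.4 N at the 17 mm stop). A second feel gave only about 1 N at 7 mm, confirming IN. I turned the knob clockwise to its stop and the damper stayed open by itself.
- **Tins:** I put the three good tins in the trough and the three spent ones in the bin. I left the purple and turquoise look-alikes alone. I saw no knocked tin and no slipped grip.
- **Closing:** Before the last click the button felt IN (0.4 N at 9 mm). I pressed it to 12.6 N and the damper swung shut.

**Last checks:**
- **Damper:** the burner area matched the starting picture apart from 53 pixels in the scene view. The plate covered 1946 px against 1942 px. My rectangle fit of the plate angle was unreliable: it gave different boxes for the same shut plate, and found nothing in the scene view. The shut verdict therefore rests on the picture comparison.
- **Good tins:** last seen in place just before the click, with lids 47–49 mm above the shelf as expected. The shut plate now hides them.
- **Spent tins:** the final picture shows all three in the bin, with the gripper touching nothing.
- **Disagreement:** the camera put the middle spent tin about 6 mm from where I released it, still well inside the bin.

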